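Tasting cups for the sweets on the counter

TASK

Lever up the snap-shut cover of the cup case with the flat opener and lay the opener back down flat on the counter, clear of the case. Lift the nested tasting cups one at a time straight off the stack and stand one upright on the counter close by each sweet (gold-lidded jar or yoghurt pot) in the row along the front edge, a finger's breadth or two away, best on the robot's side where there is room. Leave any spare cups nested in the case, and pull the cover down by its lip until it snaps shut; do not upset the jars or disturb the other goods.

Things in the scene. Friction and masses are not known exactly. Their poses are not given: they have to be found in the camera images.
- case: cup case fixed to the counter: grey tray 126 mm square, 44 mm high, 4 mm walls, under a clear sprung cover 126 mm square, 66 mm high (top, closed, at 112 mm). Origin at the centre of its underside; its front, with the pry slot, is its -x side. The cups stand over its centre; with the cover open, only the cover behind them rises above the stack
- cover (a joint): angle of the clear cover, rad: 0 shut (rests at up to 0.01 on a ball catch), 1.6 wide open, upright behind the tray; hinged on the tray's far (+x) top edge. Once 2 to 4 N up at the lip has forced it past the catch (about 0.05) springs swing it wide open and hold it (0.5 N at the lip); to shut, press it past the catch (under 10 N at the lip)
- cover_hinge (a point): middle of the cover's hinge axis: 62.5 mm behind the case centre, 46 mm up; the axis runs along the case's y
- pry_slot (a point): mouth of the pry slot, middle of the case's front, 46.5 mm up, 83 mm before the case centre: 6 mm high, 60 mm wide, 20 mm deep, between the cover's lip above and a fixed ledge of the tray below. Put the blade in level along the case's +x, then raise the blade about 10 mm, handle dipping, to force the lip up past the catch
- cover_lip (a point): on the cover's lip, a stiff plate 3.5 mm thick, 60 mm wide, jutting 20 mm from the lower edge of the cover's front wall; 5 mm in from its free edge. Cover open, the lip points straight up, top 0.19 m above the counter: hook it from behind with shut fingers (or pinch it from above) and draw it towards the robot and down round the hinge, radius 140 mm
- stack_seat (a point): where the foot of cup_1 sits: on the case's axis, 16 mm above the counter, in a tapered seat that grips it like another cup
- cup_1: square kraft-brown tasting cup, open at the top, 46 mm high, 50 g, tapering from 61 mm square over its collar (top 8 mm, upright faces along its x and y) to 41 mm at the foot. Origin at the centre of its underside, z up. Grip it across the collar. It starts lowest of four cups nested square with the case
- cup_2: cup like cup_1, nested in it 14 mm higher, held by the friction of the 9 degree taper (2 to 4 N to break). Only a cup's top 14 mm stands clear of the collar below it: grip the collar alone, pull straight up; it must rise 46 mm to come clear
- cup_3: cup like cup_1, nested in cup_2 in the same way, 14 mm higher
- cup_4: cup like cup_1, nested in cup_3 in the same way, 14 mm higher (the top one)
- opener: flat opener lying on the counter: dark wooden handle 100 mm long, 20 mm wide, 18 mm thick, with a stiff steel blade 26 mm wide, 2.5 mm thick, that stands 60 mm out of its end at mid thickness; 90 g. Origin at the centre of the handle's underside; x points along to the blade's tip
- opener_tip (a point): middle of the blade's end, 110 mm from the opener's origin along x, 9 mm above its underside
- gold_jar_1: dessert jar with a gold press lid, 72 mm across, 82 mm tall; origin at the centre of its underside, z up; turned anyhow. One of a row of 2 to 4 sweets about 0.1 m apart, along the counter's slanting near edge, 80 mm or more from it. May be absent
- gold_jar_2: gold-lidded jar like gold_jar_1
- gold_jar_3: gold-lidded jar like gold_jar_1
- yoghurt_pot: yoghurt pot, white with a foil lid, 72 mm across, 71 mm tall; origin and axes as for gold_jar_1. May be absent
- mikan_cup_1: sealed fruit jelly cup with an orange lid, 88 mm across, 63 mm tall: other goods

How it is judged:
By the outcome, as a careful person would: the job done as asked, in the order asked, and still so for the second after the job is handed in, with the robot touching nothing.
Of gold_jar_1, gold_jar_2, gold_jar_3, yoghurt_pot only 2 to 4 are there at a start; the rules pass over those that are not, and their reading is None.
At some moment in a run one of gold_jar_1, gold_jar_2, gold_jar_3, yoghurt_pot, opener may be knocked a few centimetres aside while the robot is not near it.
It also fails if it takes over 210 s, if anything falls off the work surface, if the arm or the gripper's body presses on something with over 40 N, if the wrist force passes 120 N, or if a joint passes its speed limit or range.

ROBOT

A 6-joint arm with a two-finger parallel gripper is mounted at the origin on a cart in front of the work surface, level with it; the furniture and walls round the work are solid. World frame = base frame: x ahead of the robot, y to its left, z up, the work surface at z = 0. Lengths are in m, angles in rad, forces in N, time in s.
With the tool pointing down it reaches from about 0.3 to 0.95 m from the base axis. Payload 3.1 kg.
Tool frame: the origin (TCP) lies between the finger pads; the fingertips stand 14 mm ahead of it and the grasp point (between the pads) lies 5 mm behind it; z points along the fingers, y is the line along which they close (so a half turn about z gives the same grasp; the last joint's range is limited). The gripper opens to 85 mm and grips with 20 to 120 N. Pads are 22 mm wide; open, the fingers measure 114 mm over their backs; the gripper's body (76 mm by 85 mm) begins 54 mm behind the grasp point. The pads swing forward as they close: fully open they stand 13 mm farther back than shut.
Start: joints at [1.093, 0.308, 1.634, -0, 1.2, -0.07], TCP at [0.248, 0.574, 0.245] pointing down, gripper open.
Joint ranges: [-3.06, 3.06], [-0.79, 1.96], [0.05, 2.63], [-1.19, 4.34], [0.05, 2.64], [-2.94, 2.94]. Speed limits (rad/s): [2.79, 2.79, 3.14, 3.14, 3.14, 3.14].

INTERFACE

Orientations are given as a 3x3 rotation matrix whose columns are the frame's x, y, z axes.
In Python, from cell import sensors, vision, order gives the robot as it stands. The module is installed in compiled form; this text tells all that it offers.
- The arm moves only by the shell command python3 -m crank 'ROWS' [OPENING] [FORCE]. ROWS is JSON, a list of rows, each an object with "offset": the shift along the tool's x, y, z in mm, a list of three; "twist": the turn about the tool's z in degrees. In form: [{"offset": [x, y, z], "twist": twist}, ...]. A call has 1 to 5 rows; each row is the pose to reach, as a shift and turn from the pose commanded when the call began, along the tool's axes at that moment; what a row does not reach only later rows make up. A row lasts 1/12 s, in which the tool goes at most 41.7 mm and 7.16 degrees, less where a joint would pass 70% of its speed; a pose out of reach is approached as far as the arm can. A call with a gripper value outside its range is refused whole. OPENING is the finger opening in mm, from 0 to 85.4, set as the call begins (- or left out, the last holds). The fingers move at their own pace and stop on an object; FORCE is the grip in N (left out, the last holds). Time passes only in rows, so rows that repeat a pose let the fingers close. It gives the time, the measured TCP pose, the force, the opening and the grip force at its end, in the units of the state.
- sensors.get_state(): the state, without advancing time (a new reading comes with each control period).
- vision.capture(name): name is "scene" or "side" or "wrist"; returns (picture, depth): 480x640x3 uint8, red, green, blue; 480x640 float32, m along the optical axis (not along the pixel's ray), 0 where there is no reading.
- vision.get_calibration(name): a dict with "fx", "fy", "cx", "cy" (pixels), "cam_to_world" (4x4, takes a point from camera to world coordinates). Camera axes: x right, y down, z forward; pixel columns grow to the right and rows downward; lengths in m; the calibration is good to about 2 mm. A picture is of the moment at which its call begins: read the wrist's pose just before it. get_calibration takes no time and is no camera call; for the wrist camera it gives the pose at the moment of the call.
- order.finish_job(): hands the job in; it is judged then, once.
The state is a dict: "time_s": time; "joint_pos": joint angles; "joint_vel": joint speeds; "effort": joint torques, N m; "tool_pos": TCP position; "tool_rot": TCP orientation; "force": force on the tool from outside, world axes, zero at the start; "moment": the same for the moment, N m; "opening": finger opening in m; "grasp_force": force on a finger pad.
Only numpy, scipy, OpenCV 4.12 (cv2) and the standard library are available. Lean on these libraries where they do the work, as an engineer would, in place of code of your own. Each camera call takes 0.05 s, during which the arm holds its last target. There are 200 camera calls.

## Working session

There is one attempt and no reset: what is moved stays moved. The work goes in short steps, Python scripts to look and compute and a shell command to move; the robot and the scene stay as the last step left them, time stands still between calls to the robot, and variables do not carry over. Pictures are saved under pics/ and viewed, at most 14 in all, crops included, and the job is handed in when it is done.

```bash
mkdir -p pics; ls; cat > h.py <<'E'
import numpy as np, cv2
from cell import sensors, vision, order
def cap(n,save=None):
    K=vision.get_calibration(n); p,d=vision.capture(n)
    if save: cv2.imwrite('pics/'+save,p[:,:,::-1])
    return p,d,K
def cloud(d,K):
    v,u=np.mgrid[:d.shape[0],:d.shape[1]]
    P=np.stack([(u-K['cx'])/K['fx']*d,(v-K['cy'])/K['fy']*d,d],-1)
    T=np.array(K['cam_to_world']); W=P@T[:3,:3].T+T[:3,3]; W[d<=0]=np.nan
    return W
def topview(p,W,name,x0=0.1,x1=1.0,y0=-.6,y1=.7,s=600):
    pass
E
python3 - <<'E'
from h import *
np.set_printoptions(precision=3,suppress=True)
s=sensors.get_state()
print(s['time_s'],s['tool_pos'],s['tool_rot'],s['opening'])
for n in ('scene','side','wrist'):
    p,d,K=cap(n,n+'1.png'); np.savez('pics/'+n+'1.npz',p=p,d=d,T=K['cam_to_world'],k=[K['fx'],K['fy'],K['cx'],K['cy']])
    print(n,np.array(K['cam_to_world']))
E
```

```text
pics
0.0 [0.248 0.573 0.244] [[-0.918  0.397 -0.001]
 [ 0.397  0.918 -0.002]
 [ 0.    -0.002 -1.   ]] 0.08555561281426434
scene [[ 0.876 -0.344  0.337  0.014]
 [-0.481 -0.651  0.587 -0.768]
 [ 0.017 -0.676 -0.737  1.193]
 [ 0.     0.     0.     1.   ]]
side [[ 0.999  0.039 -0.018  0.581]
 [ 0.037 -0.557  0.83  -0.886]
 [ 0.023 -0.83  -0.557  0.738]
 [ 0.     0.     0.     1.   ]]
wrist [[ 0.396  0.868  0.298  0.171]
 [ 0.918 -0.374 -0.13   0.605]
 [-0.001  0.325 -0.946  0.373]
 [ 0.     0.     0.     1.   ]]
```

View pics/scene1.png

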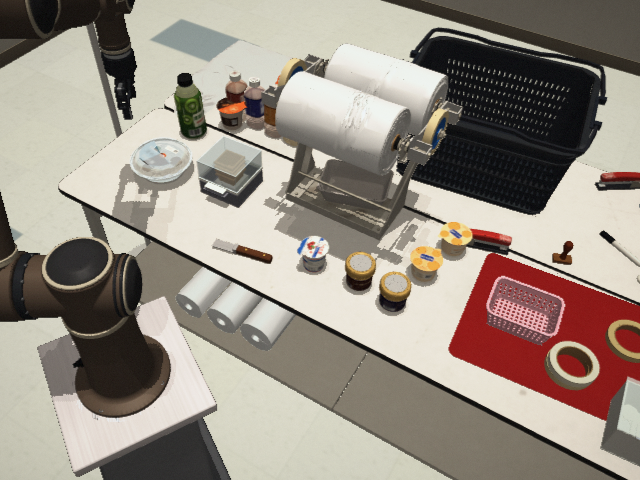

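View pics/side1.png

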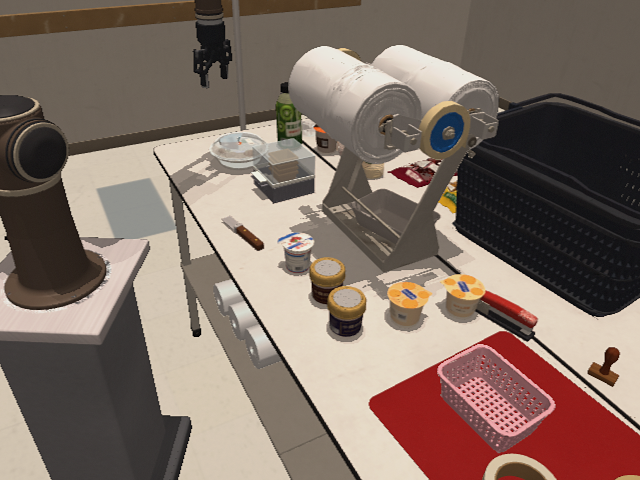

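Scene view: the case is at about (230,170) with its lip at (215,188). The opener is at (242,252) with its blade to the left. The yoghurt pot is at (313,252) and the gold jars at (360,268) and (394,290). Two orange-lidded jelly cups at (425,262) and (455,238) are other goods.

```bash
cat >> h.py <<'E'
def load(n):
    z=np.load('pics/'+n+'.npz'); k=z['k']
    return z['p'],cloud(z['d'],dict(fx=k[0],fy=k[1],cx=k[2],cy=k[3],cam_to_world=z['T']))
def ortho(p,W,name,x0,x1,y0,y1,res=1.0,zmin=-.02,zmax=.3):
    "top view, res mm/px; image up=+x, left=+y"
    m=np.isfinite(W[...,2])&(W[...,2]>zmin)&(W[...,2]<zmax)
    X=W[m];C=p[m];o=np.argsort(X[:,2]);X=X[o];C=C[o]
    r=((x1-X[:,0])*1000/res).astype(int);c=((y1-X[:,1])*1000/res).astype(int)
    h,w=int((x1-x0)*1000/res),int((y1-y0)*1000/res)
    im=np.zeros((h,w,3),np.uint8);zz=np.full((h,w),np.nan)
    k=(r>=0)&(r<h)&(c>=0)&(c<w); im[r[k],c[k]]=C[k][:,::-1]; zz[r[k],c[k]]=X[k][:,2]
    if name: cv2.imwrite('pics/'+name,im)
    return im,zz
E
python3 - <<'E'
from h import *
np.set_printoptions(precision=3,suppress=True)
for n in ('scene1','side1'):
    p,W=load(n)
    z=W[...,2]
    hsv=cv2.cvtColor(p,cv2.COLOR_RGB2HSV)
    boxes={'scene1':dict(yog=(295,230,332,275),j1=(342,248,380,294),j2=(376,268,414,312),m1=(408,245,445,280),m2=(438,220,474,254)),
           'side1':dict(yog=(276,230,318,275),j1=(305,255,348,306),j2=(325,283,370,338),m1=(385,278,430,328),m2=(440,272,488,322))}[n]
    for k,(a,b,c,d) in boxes.items():
        q=W[b:d,a:c].reshape(-1,3); q=q[np.isfinite(q[:,2])&(q[:,2]<.12)]
        t=np.percentile(q[:,2],98); s=q[q[:,2]>t-.006]
        (cx,cy),r=cv2.minEnclosingCircle((s[:,:2]*1000).astype(np.float32))
        print(n,k,'top',t,'mean',s.mean(0)[:2],'circ',cx,cy,r)
    # opener
    a,b,c,d={'scene1':(205,232,276,268),'side1':(215,210,270,252)}[n]
    q=W[b:d,a:c]; hs=hsv[b:d,a:c]
    m=(q[...,2]>.012)&(q[...,2]<.03)&(hs[...,1]>90)
    s=q[m]; print('handle',m.sum(),s.mean(0),cv2.minAreaRect((s[:,:2]*1000).astype(np.float32)))
    m=(q[...,2]>.005)&(q[...,2]<.03); s=q[m]; print('opener',cv2.minAreaRect((s[:,:2]*1000).astype(np.float32)))
    z0=W[b:d,a:c,2]; print('counter z',np.nanmedian(z0))
    im,zz=ortho(p,W,n+'_case.png',.45,.9,.0,.6)
    a,b,c,d={'scene1':(190,130,270,205),'side1':(245,135,320,203)}[n]
    q=W[b:d,a:c].reshape(-1,3); h=np.histogram(q[:,2],bins=np.arange(-.01,.14,.005)); print(h[0])
    for lo,hi in((.105,.12),(.038,.053),(.085,.1)):
        s=q[(q[:,2]>lo)&(q[:,2]<hi)]
        if len(s): print(lo,len(s),cv2.minAreaRect((s[:,:2]*1000).astype(np.float32)))
a=cv2.imread('pics/scene1.png')[120:280,120:420];cv2.imwrite('pics/crop1.png',cv2.resize(a,None,fx=2.6,fy=2.6))
E
```

```text
scene1 yog top 0.07414449461277761 mean [0.509 0.07 ] circ 506.6269226074219 71.22407531738281 38.98143005371094
scene1 j1 top 0.08551521720828811 mean [ 0.578 -0.035] circ 578.1066284179688 -33.84049987792969 37.26547622680664
scene1 j2 top 0.08558518422044438 mean [ 0.615 -0.123] circ 614.8790283203125 -123.16529846191406 37.126075744628906
scene1 m1 top 0.06762483557355654 mean [ 0.735 -0.084] circ 715.14892578125 -101.79084014892578 71.01240539550781
scene1 m2 top 0.06813095921697325 mean [ 0.847 -0.053] circ 825.346923828125 -60.36732482910156 63.65019989013672
handle 252 [0.391 0.162 0.017] ((391.84405517578125, 163.6025390625), (26.006853103637695, 94.88285064697266), 39.00087356567383)
opener ((368.7928771972656, 199.7379150390625), (118.86681365966797, 180.15771484375), 62.41690444946289)
counter z 0.0008997291197894164
[ 174 1162 1051  176   98   85   81   81   82   80  128   84  123  161
   91   98   83   94   76   92  107   83   94  284  973  315    4    0
    0    0]
0.105 1572 ((446.79290771484375, 428.8272705078125), (135.46170043945312, 132.3446044921875), 32.76668930
[... 815 characters left out ...]
.017] ((389.8170471191406, 165.64089965820312), (20.87498664855957, 98.79092407226562), 40.14071273803711)
opener ((368.6112060546875, 189.83566284179688), (27.638843536376953, 163.15225219726562), 39.815826416015625)
counter z 0.0006021477756034121
[ 21 520 786 123  99 104  95 110 115 118 174 129 187 184 149 273 129  96
 109 102 104 115 101 123 884 133   0   0   0   0]
0.105 1140 ((445.9095764160156, 431.3408203125), (129.8496551513672, 137.5167236328125), 32.11911392211914)
0.038 440 ((432.17236328125, 525.0518188476562), (362.7465515136719, 205.02635192871094), 88.98470306396484)
0.085 321 ((434.8848571777344, 388.1237487792969), (92.96806335449219, 178.22267150878906), 75.81519317626953)
```

View pics/crop1.png

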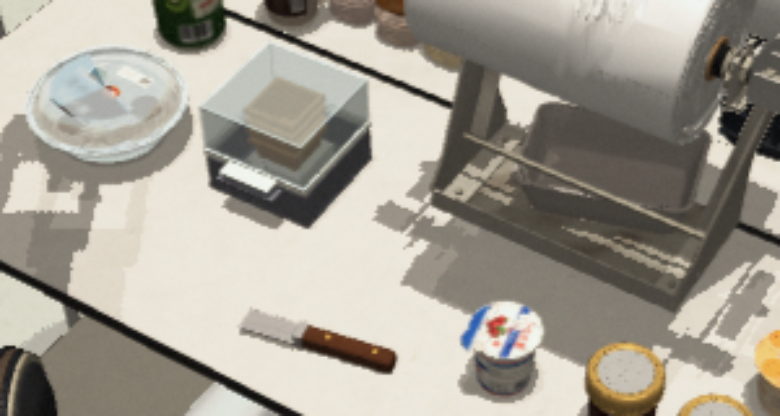

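The crop shows the case's lip facing the robot at crop (250,180). The opener's blade points away to the left at crop (270,325), and the yoghurt pot is at (505,340). I'll move over the opener and look with the wrist camera.

```bash
cat >> h.py <<'E'
def go(x,y,z,head):
    "mm, deg: print offset/twist from current pose"
    s=sensors.get_state();R=np.array(s['tool_rot']);t=np.array(s['tool_pos'])*1000
    h=np.degrees(np.arctan2(R[1,0],R[0,0])); tw=(h-head+180)%360-180
    print('t%.2f'%s['time_s'],'pos',t.round(1),'head %.1f'%h,'->off',(R.T@(np.array([x,y,z])-t)).round(1),'tw %.1f'%tw,'op %.1f'%(s['opening']*1000),'F',np.round(s['force'],1),'q6 %.2f'%s['joint_pos'][5])
E
r='{"offset":[-133,-152,0],"twist":27}'; python3 -m crank '[{"offset":[-133,-152,0],"twist":27},{"offset":[-133,-152,0],"twist":27},{"offset":[-133,-152,0],"twist":27},{"offset":[-133,-152,0],"twist":27},{"offset":[-133,-152,0],"twist":27}]'
python3 -c "
from h import *
go(372,187,200,129.5)"
```

```text
time_s: 0.57
tool_pos: [0.3096, 0.3789, 0.2447]
tool_rot: [[-0.636, 0.772, -0.0], [0.772, 0.636, -0.001], [-0.001, -0.001, -1.0]]
force: [1.1, -0.1, 0.7]
opening: 0.0855
grasp_force: 0.0
t0.57 pos [309.6 378.9 244.7] head 129.5 ->off [-187.8  -73.7   45. ] tw -0.0 op 85.5 F [ 1.1 -0.1  0.7] q6 0.11
```

```bash
python3 -m crank '[{"offset":[-188,-74,20],"twist":0},{"offset":[-188,-74,20],"twist":0},{"offset":[-188,-74,20],"twist":0},{"offset":[-188,-74,20],"twist":0},{"offset":[-188,-74,20],"twist":0}]' >/dev/null
python3 -m crank '[{"offset":[0,0,0],"twist":0},{"offset":[0,0,0],"twist":0},{"offset":[0,0,0],"twist":0}]' | head -2
python3 - <<'E'
from h import *
np.set_printoptions(precision=3,suppress=True)
go(372,187,200,129.5)
p,d,K=cap('wrist','w2.png'); W=cloud(d,K)
hsv=cv2.cvtColor(p,cv2.COLOR_RGB2HSV)
b=np.isfinite(W[...,2])&(abs(W[...,0]-.37)<.12)&(abs(W[...,1]-.19)<.12)&(W[...,2]<.04)
m=b&(W[...,2]>.013)&(hsv[...,1]>80)
s=W[m];print('handle',m.sum(),s.mean(0),cv2.minAreaRect((s[:,:2]*1000).astype(np.float32)))
m=b&(W[...,2]>.0055);m=cv2.morphologyEx(m.astype(np.uint8),cv2.MORPH_OPEN,np.ones((5,5)))>0
s=W[m];print('all',cv2.minAreaRect((s[:,:2]*1000).astype(np.float32)), 'floor',np.nanmedian(W[b&~m][:,2]))
# case: both fixed cameras, top square
for n in('scene1','side1'):
    p,W=load(n);q=W.reshape(-1,3);q=q[(q[:,2]>.104)&(q[:,2]<.117)&(np.hypot(q[:,0]-.446,q[:,1]-.43)<.1)]
    from scipy.optimize import minimize
    def cost(v,w):
        c,s=np.cos(v[2]),np.sin(v[2]);a=np.abs(c*(q[:,0]-v[0])+s*(q[:,1]-v[1]));b=np.abs(-s*(q[:,0]-v[0])+c*(q[:,1]-v[1]))
        return np.mean(np.minimum(np.maximum(np.maximum(a,b)-.063,0),.008))*1e3
    best=min((minimize(cost,[x,y,t],args=(0,),method='Nelder-Mead') for x in(.44,.446,.452) for y in(.425,.431,.437) for t in(.54,.58)),key=lambda r:r.fun)
    print(n,best.x,np.degrees(best.x[2]),best.fun,q.mean(0))
E
```

```text
time_s: 1.23
tool_pos: [0.3726, 0.1897, 0.2253]
t1.23 pos [372.6 189.7 225.3] head 129.6 ->off [-1.7 -2.2 25.3] tw 0.1 op 85.6 F [0.1 0.1 0.1] q6 -0.32
handle 1615 [0.392 0.165 0.018] ((422.69793701171875, 136.41259765625), (26.015241622924805, 177.78793334960938), 46.65443420410156)
all ((400.7386169433594, 160.7188720703125), (30.617509841918945, 246.99038696289062), 44.01702117919922) floor 0.00017039637037374877
scene1 [0.447 0.428 0.552] 31.620967021353593 0.07715947881164308 [0.446 0.425 0.112]
side1 [0.447 0.429 0.553] 31.69738841705806 0.08872118318070338 [0.447 0.421 0.113]
```

View pics/w2.png

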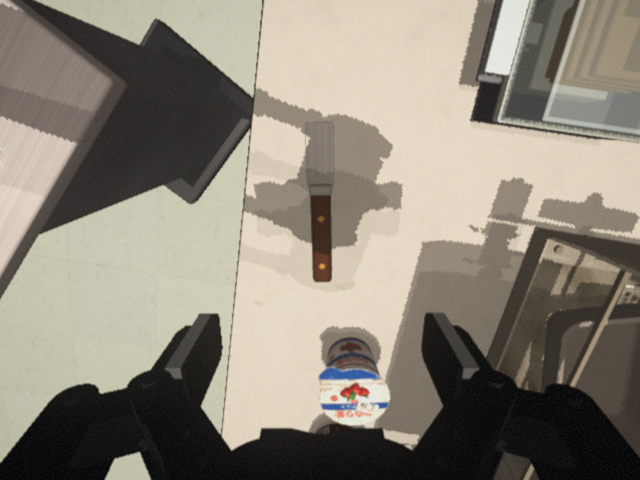

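Wrist view: the opener runs from the blade tip at (320,122) to the handle tail at (321,282), lined up with the tool. I'll project those pixels onto their known heights.

```bash
cat >> h.py <<'E'
def pix(K,u,v,z):
    T=np.array(K['cam_to_world']);r=T[:3,:3]@np.array([(u-K['cx'])/K['fx'],(v-K['cy'])/K['fy'],1])
    return (T[:3,3]+r*(z-T[2,3])/r[2])*1000
E
python3 - <<'E'
from h import *
K=vision.get_calibration('wrist')
t=pix(K,320,122,.010);e=pix(K,321.5,281,.018);n=pix(K,320.5,194,.018)
print(t,n,e,np.linalg.norm((t-e)[:2]),np.degrees(np.arctan2(*(t-e)[1::-1])))
u=(t-e)[:2]/np.linalg.norm((t-e)[:2]); o=(t[:2]+e[:2])/2-u*30
print('origin',o,(n[:2]-u*50)); g=o+30*u; go(g[0],g[1],40,np.degrees(np.arctan2(u[1],u[0])))
E
```

```text
[318.56268696 252.21215871  10.        ] [360.63355383 202.15582447  18.        ] [419.91363692 132.20981839  18.        ] 157.0750672117327 130.18359277426742
origin [388.59533016 169.29156363] [392.89550086 163.95678294]
t1.28 pos [372.5 190.3 225.4] head 129.7 ->off [  3.5  -1.4 185.4] tw -0.5 op 85.2 F [0.  0.5 0.2] q6 -0.33
```

```bash
python3 -m crank '[{"offset":[2,-1,185],"twist":0},{"offset":[2,-1,185],"twist":0},{"offset":[2,-1,185],"twist":0},{"offset":[2,-1,185],"twist":0},{"offset":[2,-1,185],"twist":0}]' 45 >/dev/null
python3 -m crank '[{"offset":[0,0,15],"twist":0},{"offset":[0,0,24],"twist":0},{"offset":[0,0,25],"twist":0},{"offset":[0,0,25],"twist":0}]'
python3 -m crank '[{"offset":[0,0,0],"twist":0},{"offset":[0,0,0],"twist":0},{"offset":[0,0,0],"twist":0},{"offset":[0,0,0],"twist":0},{"offset":[0,0,0],"twist":0}]' 0 80
python3 -m crank '[{"offset":[0,0,0],"twist":0},{"offset":[0,0,0],"twist":0},{"offset":[0,0,0],"twist":0}]'
```

```text
time_s: 2.03
tool_pos: [0.3705, 0.1914, 0.0152]
tool_rot: [[-0.639, 0.769, -0.0], [0.769, 0.639, -0.0], [0.0, -0.0, -1.0]]
force: [0.3, 0.1, -0.6]
opening: 0.0449
grasp_force: 0.0
time_s: 2.45
tool_pos: [0.3719, 0.1911, 0.0168]
tool_rot: [[-0.638, 0.77, 0.003], [0.77, 0.638, 0.002], [-0.001, 0.003, -1.0]]
force: [-1.0, 2.7, 6.2]
opening: 0.0182
grasp_force: 79.0
time_s: 2.7
tool_pos: [0.3719, 0.1911, 0.0168]
tool_rot: [[-0.638, 0.77, 0.003], [0.77, 0.638, 0.002], [-0.001, 0.003, -1.0]]
force: [-2.5, 1.2, 5.8]
opening: 0.0181
grasp_force: 79.0
```

```bash
python3 -m crank '[{"offset":[0,0,-20],"twist":0},{"offset":[0,0,-50],"twist":0},{"offset":[0,0,-93],"twist":0},{"offset":[0,0,-93],"twist":0}]' |tail -2
python3 -m crank '[{"offset":[30,3,0],"twist":6},{"offset":[70,7,0],"twist":13},{"offset":[110,12,0],"twist":20},{"offset":[145,16,0],"twist":27},{"offset":[162,17,0],"twist":34}]' >/dev/null
python3 -m crank '[{"offset":[0,0,0],"twist":7},{"offset":[0,0,0],"twist":14},{"offset":[0,0,0],"twist":21},{"offset":[0,0,0],"twist":28},{"offset":[0,0,0],"twist":35}]' >/dev/null
python3 -m crank '[{"offset":[0,0,0],"twist":7},{"offset":[0,0,0],"twist":14},{"offset":[0,0,0],"twist":21},{"offset":[0,0,0],"twist":29},{"offset":[0,0,0],"twist":29}]'
python3 - <<'E'
from h import *
go(282,326.7,110,31.7)
p,d,K=cap('wrist','w3.png')
print(np.array(K['cam_to_world']).round(3).tolist(), K['fx'],K['cx'],K['cy'])
for q in ([-63,63],[-63,-63],[63,63],[63,-63],[-83,0],[-83,30],[-83,-30]): pass
W=cloud(d,K);np.savez('pics/w3.npz',W=W,p=p)
E
```

```text
opening: 0.0181
grasp_force: 78.6
time_s: 4.28
tool_pos: [0.282, 0.324, 0.1085]
tool_rot: [[0.816, 0.578, 0.001], [0.578, -0.816, 0.001], [0.001, -0.0, -1.0]]
force: [-0.6, -0.2, -1.3]
opening: 0.0178
grasp_force: 78.5
t4.28 pos [282.  324.  108.5] head 35.3 ->off [ 1.5 -2.2 -1.5] tw 3.6 op 17.8 F [-0.6 -0.2 -1.3] q6 1.71
[[0.579, -0.771, -0.264, 0.35], [-0.816, -0.548, -0.187, 0.371], [-0.0, 0.324, -0.946, 0.238], [0.0, 0.0, 0.0, 1.0]] 353.803248349007 321.5638712288255 242.82210381826047
```

View pics/w3.png

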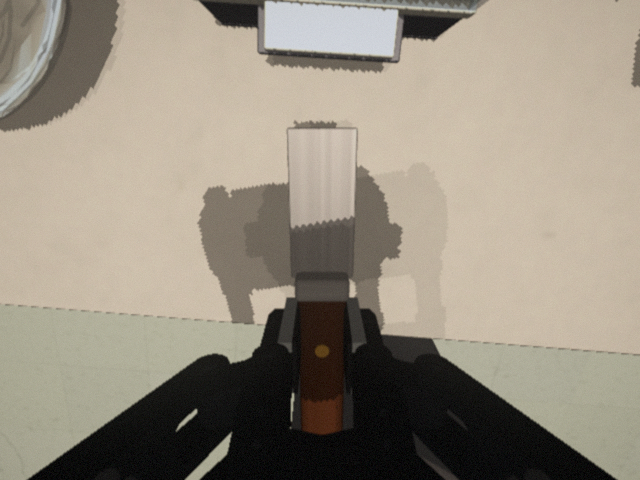

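The lip's front edge runs from (260,53) to (399,62). The blade tip runs from (288,128) to (357,128). I'll work out the alignment and check that the blade is level.

```bash
python3 - <<'E'
from h import *
np.set_printoptions(precision=1,suppress=True)
K=vision.get_calibration('wrist')
W=np.load('pics/w3.npz')['W']*1000
for v,u in((132,322),(150,322),(180,322),(220,322),(255,322),(285,322),(320,322),(30,330),(48,330),(15,330),(200,520)): print(v,u,np.nanmedian(W[v-2:v+3,u-2:u+3].reshape(-1,3),0))
a=pix(K,261,52,.053);b=pix(K,400,61,.053);print('lip',a,b,np.linalg.norm(a-b),'mid',(a+b)/2,'normal heading',np.degrees(np.arctan2(*(a-b)[1::-1]))-90)
c=pix(K,288,128,.1005);d=pix(K,357,128,.1005);print('tip',c,d,np.linalg.norm(c-d),'mid',(c+d)/2,'head',np.degrees(np.arctan2(*(c-d)[1::-1]))-90)
th=np.radians(31.7);C=np.array([447,428.5]);print('lip edge pred',C-83*np.array([np.cos(th),np.sin(th)]))
go(282,326.7,110,31.7)
E
```

```text
132 322 [347.6 368.9 102.4]
150 322 [342.4 365.2 102.3]
180 322 [333.3 358.8 102.4]
220 322 [320.7 349.7 102.3]
255 322 [308.5 341.1 102.2]
285 322 [300.9 335.7 111.2]
320 322 [287.6 326.2 110. ]
30 330 [384.5 390.6  55.5]
48 330 [378.5 386.4  55.7]
15 330 [389.4 393.9  55.4]
200 520 [387.5 231.5  -0. ]
lip [358.8 412.1  53. ] [393.5 357.1  53. ] 65.06838193750238 mid [376.2 384.6  53. ] normal heading 32.24189678657916
tip [341.3 380.1 100.5] [356.1 359.4 100.5] 25.42663816951529 mid [348.7 369.8 100.5] head 35.56310903222108
lip edge pred [376.4 384.9]
t4.33 pos [281.9 324.  108.5] head 35.5 ->off [ 1.6 -2.1 -1.5] tw 3.8 op 17.9 F [-0.2  0.1 -0.7] q6 1.70
```

```bash
python3 -m crank '[{"offset":[6,-1,20],"twist":3.4},{"offset":[6,-1,40],"twist":3.4},{"offset":[6,-1,54],"twist":3.4},{"offset":[6,-1,54],"twist":3.4},{"offset":[6,-1,54],"twist":3.4}]' >/dev/null
python3 -m crank '[{"offset":[0,0,0],"twist":0},{"offset":[0,0,0],"twist":0}]' |head -2
python3 -c "
from h import *
go(286.4,328.5,54.6,32);go(286.4+.848*41,328.5+.53*41,54.6,32)"
```

```text
time_s: 4.92
tool_pos: [0.2869, 0.3291, 0.0553]
t4.92 pos [286.9 329.1  55.3] head 32.1 ->off [-0.8  0.2  0.7] tw 0.1 op 17.8 F [ 0.1 -0.  -0.8] q6 1.76
t4.92 pos [286.9 329.1  55.3] head 32.1 ->off [40.2  0.3  0.8] tw 0.1 op 17.8 F [ 0.1 -0.  -0.8] q6 1.76
```

```bash
python3 -m crank '[{"offset":[12,0,0.7],"twist":0},{"offset":[20,0,0.7],"twist":0},{"offset":[26,0,0.7],"twist":0},{"offset":[30,0,0.7],"twist":0},{"offset":[30,0,0.7],"twist":0}]' |egrep 'pos|force'
python3 -m crank '[{"offset":[4,0,0],"twist":0},{"offset":[7,0,0],"twist":0},{"offset":[10,0,0],"twist":0},{"offset":[10,0,0],"twist":0}]' |egrep 'pos|force'
```

```text
tool_pos: [0.3129, 0.3453, 0.0542]
force: [0.5, 0.1, -0.8]
grasp_force: 78.5
tool_pos: [0.3206, 0.3501, 0.0537]
force: [-0.6, 0.3, -0.2]
grasp_force: 78.5
```

```bash
python3 -m crank '[{"offset":[0,0,-3],"twist":0},{"offset":[0,0,-6],"twist":0},{"offset":[0,0,-8],"twist":0},{"offset":[0,0,-8],"twist":0}]' |egrep 'pos|force'
python3 -m crank '[{"offset":[0,0,-3],"twist":0},{"offset":[0,0,-6],"twist":0},{"offset":[0,0,-6],"twist":0}]' |egrep 'pos|force'
python3 -m crank '[{"offset":[0,0,-2],"twist":0},{"offset":[0,0,-2],"twist":0},{"offset":[0,0,-2],"twist":0}]' |egrep 'pos|force'
python3 -c "
from h import *
p,d,K=cap('scene');cv2.imwrite('pics/s4.png',cv2.resize(p[100:280,120:420,::-1],None,fx=2.6,fy=2.6))"
```

```text
tool_pos: [0.3198, 0.3495, 0.0618]
force: [0.3, -0.7, -1.3]
grasp_force: 78.7
tool_pos: [0.3206, 0.3502, 0.0685]
force: [-0.4, 0.3, -1.2]
grasp_force: 78.7
tool_pos: [0.3201, 0.3497, 0.0698]
force: [0.4, -1.1, -0.2]
grasp_force: 78.7
```

View pics/s4.png

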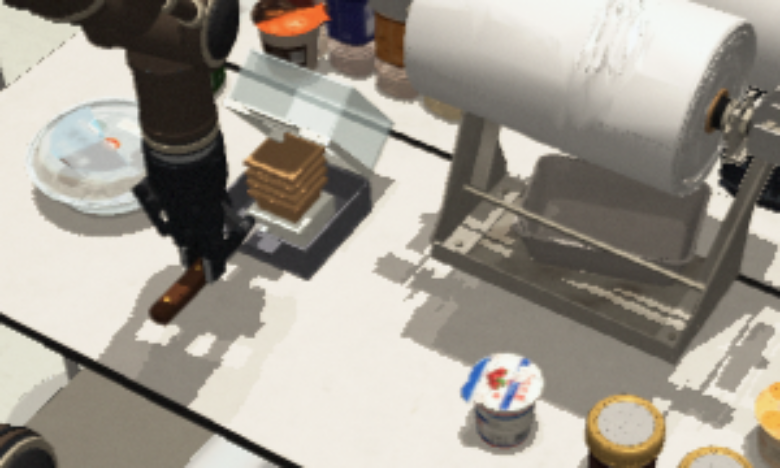

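The cover is wide open, upright behind the stack at crop (310,110). Next I back out and lay the opener down where it was.

```bash
python3 -m crank '[{"offset":[-20,0,0],"twist":0},{"offset":[-50,0,0],"twist":0},{"offset":[-70,0,-10],"twist":0},{"offset":[-70,0,-30],"twist":0},{"offset":[-70,0,-40],"twist":0}]' >/dev/null
python3 -m crank '[{"offset":[0,0,0],"twist":-7},{"offset":[0,0,0],"twist":-14},{"offset":[0,0,0],"twist":-21},{"offset":[0,0,0],"twist":-28},{"offset":[0,0,0],"twist":-35}]' >/dev/null
python3 -m crank '[{"offset":[0,0,0],"twist":-7},{"offset":[0,0,0],"twist":-14},{"offset":[0,0,0],"twist":-21},{"offset":[0,0,0],"twist":-28},{"offset":[0,0,0],"twist":-35}]' >/dev/null
python3 -m crank '[{"offset":[0,0,0],"twist":-7},{"offset":[0,0,0],"twist":-14},{"offset":[0,0,0],"twist":-21},{"offset":[0,0,0],"twist":-28},{"offset":[0,0,0],"twist":-28}]' |egrep 'time|pos'
python3 - <<'E'
from h import *
go(372,191.5,60,130)
# counter edge: floor depth transitions in scene cloud
p,W=load('scene1');im,zz=ortho(p,W,None,.2,.9,-.3,.4,res=4,zmin=-.01,zmax=.01)
m=np.isfinite(zz);pts=[]
for c in range(0,m.shape[1],15):
    r=np.where(m[:,c])[0]
    if len(r): print('y',400-4*c,'edge x',900-4*r.max(),end='; ')
E
```

```text
time_s: 8.22
tool_pos: [0.2606, 0.3123, 0.1095]
t8.22 pos [260.6 312.3 109.5] head 130.2 ->off [-164.2    7.1   49.5] tw 0.2 op 18.4 F [ 0.1 -0.7 -1.3] q6 0.07
y 400 edge x 204; y 340 edge x 204; y 280 edge x 228; y 220 edge x 264; y 160 edge x 300; y 100 edge x 336; y 40 edge x 364; y -20 edge x 400; y -80 edge x 436; y -140 edge x 472; y -200 edge x 504; y -260 edge x 540;
```

```bash
python3 -m crank '[{"offset":[-40,2,0],"twist":0},{"offset":[-80,4,10],"twist":0},{"offset":[-120,6,30],"twist":0},{"offset":[-150,7,45],"twist":0},{"offset":[-164,7,50],"twist":0}]' >/dev/null
python3 -m crank '[{"offset":[0,0,20],"twist":0},{"offset":[0,0,32],"twist":0},{"offset":[0,0,38],"twist":0},{"offset":[0,0,38],"twist":0}]' |egrep 'time|pos|^force'
python3 -c "
from h import *
go(372,191,17,130)"
```

```text
time_s: 8.97
tool_pos: [0.3704, 0.1908, 0.0203]
force: [0.5, -0.3, -1.5]
t8.97 pos [370.4 190.8  20.3] head 130.0 ->off [-0.9  1.4  3.3] tw -0.0 op 18.3 F [ 0.5 -0.3 -1.5] q6 -0.33
```

```bash
python3 -m crank '[{"offset":[0,0,1.5],"twist":0},{"offset":[0,0,3],"twist":0},{"offset":[0,0,3],"twist":0}]' |egrep 'pos|^force'
python3 -m crank '[{"offset":[0,0,0],"twist":0},{"offset":[0,0,0],"twist":0},{"offset":[0,0,0],"twist":0},{"offset":[0,0,0],"twist":0}]' 45 |egrep 'pos|force|open'
python3 -m crank '[{"offset":[0,0,-15],"twist":0},{"offset":[0,0,-50],"twist":0},{"offset":[0,0,-90],"twist":0},{"offset":[0,0,-130],"twist":0},{"offset":[0,0,-170],"twist":0}]' 85 >/dev/null
python3 -c "
from h import *
u=np.array([np.cos(np.radians(31.7)),np.sin(np.radians(31.7))]);g=np.array([447,428.5])-u*0
go(g[0],g[1],210,211.7)"
```

```text
tool_pos: [0.3721, 0.192, 0.0191]
force: [-0.8, 0.1, -0.7]
tool_pos: [0.372, 0.1917, 0.019]
force: [0.8, -0.1, 0.5]
opening: 0.0453
grasp_force: 0.0
t9.97 pos [371.  191.2 190.2] head 130.1 ->off [132.6 210.9 -19.8] tw -81.6 op 84.7 F [ 0.5 -0.2  0.2] q6 -0.33
```

```bash
python3 -m crank '[{"offset":[14,21,-20],"twist":-7},{"offset":[28,42,-40],"twist":-14},{"offset":[42,63,-50],"twist":-21},{"offset":[55,84,-60],"twist":-28},{"offset":[66,105,-60],"twist":-35}]' >/dev/null
python3 -m crank '[{"offset":[0,0,0],"twist":-7},{"offset":[0,0,0],"twist":-14},{"offset":[0,0,0],"twist":-21},{"offset":[0,0,0],"twist":-28},{"offset":[0,0,0],"twist":-35}]' >/dev/null
python3 -m crank '[{"offset":[0,0,0],"twist":-7},{"offset":[0,0,0],"twist":-12},{"offset":[0,0,0],"twist":-12},{"offset":[0,0,0],"twist":-12}]' >/dev/null
python3 -c "
from h import *
go(447,428.5,240,211.7)
p,d,K=cap('wrist','w5.png')
np.savez('pics/w5.npz',W=cloud(d,K),p=p)
"
```

```text
t11.13 pos [409.3 309.5 248.5] head -148.0 ->off [-95.   81.    8.5] tw 0.3 op 85.0 F [0.2 0.2 0.5] q6 -1.57
```

View pics/w5.png

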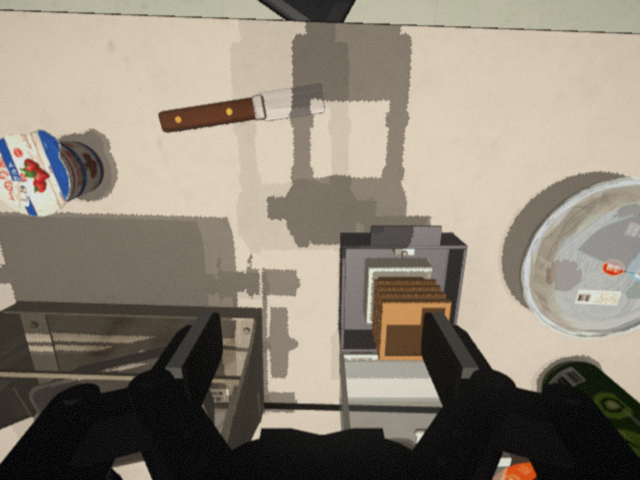

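The opener lies flat at (240,108). The stack's top rim spans roughly x 376–451 and y 300–360, with the open cover behind it. I'll measure the top rim.

```bash
python3 - <<'E'
from h import *
z=np.load('pics/w5.npz');W=z['W']*1000;p=z['p']
m=(abs(W[...,2]-105)<5)&(np.hypot(W[...,0]-447,W[...,1]-428)<70)
s=W[m];print(m.sum(),np.median(s[:,2]),cv2.minAreaRect(s[:,:2].astype(np.float32)))
K=vision.get_calibration('wrist')
P=[pix(K,u,v,.104) for u,v in((376,302),(449,301),(453,359),(381,360))]
P=np.array(P);print(P.round(1),P.mean(0).round(1),np.linalg.norm(P[0]-P[1]),np.linalg.norm(P[1]-P[2]),np.degrees(np.arctan2(*(P[0]-P[1])[1::-1])))
go(447,428.5,130,211.7)
E
```

```text
980 101.68041252728003 ((446.45977783203125, 429.34429931640625), (61.48102951049805, 61.248046875), 31.949440002441406)
[[439.2 382.5 104. ]
 [404.9 435.6 104. ]
 [450.1 476.5 104. ]
 [486.2 420.8 104. ]] [445.1 428.9 104. ] 63.250393545484165 60.92541192767277 -57.13202667561988
t11.18 pos [409.4 309.5 248.5] head -148.0 ->off [-94.9  81.  118.5] tw 0.3 op 85.3 F [ 0.2 -0.4 -0.8] q6 -1.57
```

```bash
python3 -m crank '[{"offset":[-30,26,0],"twist":0},{"offset":[-60,52,0],"twist":0},{"offset":[-85,73,0],"twist":0},{"offset":[-95,82,0],"twist":0},{"offset":[-95,82,0],"twist":0}]' >/dev/null
python3 -m crank '[{"offset":[0,0,40],"twist":0},{"offset":[0,0,80],"twist":0},{"offset":[0,0,110],"twist":0},{"offset":[0,0,118],"twist":0},{"offset":[0,0,118],"twist":0}]' |egrep 'pos|^force'
python3 -c "
from h import *
go(446.5,429.3,101,212)
p,d,K=cap('wrist','w6.png')
"
```

```text
tool_pos: [0.444, 0.4269, 0.1271]
force: [-0.5, -0.5, 0.1]
t12.02 pos [444.  426.9 127.1] head -148.0 ->off [-3.6  0.7 26.1] tw 0.0 op 84.9 F [-0.5 -0.5  0.1] q6 -1.43
```

View pics/w6.png

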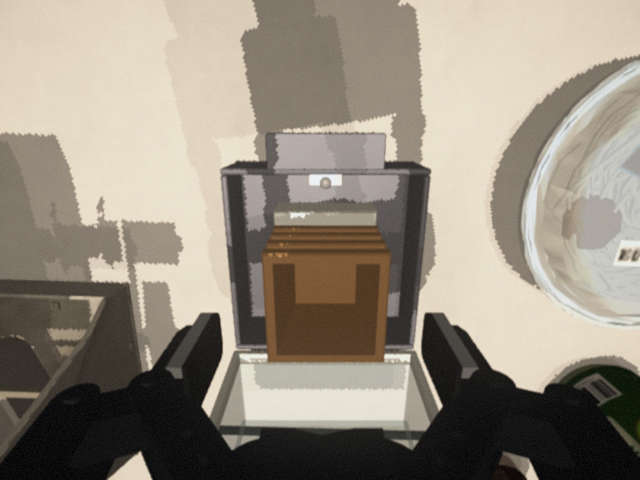

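The cup is centred between the fingers (rim x 263–388). I'll descend, grip lightly and pull straight up.

```bash
python3 -m crank '[{"offset":[-3,1,10],"twist":0},{"offset":[-3,1,20],"twist":0},{"offset":[-3,1,26],"twist":0},{"offset":[-3,1,26],"twist":0}]' |egrep 'pos|^force'
python3 -m crank '[{"offset":[0,0,0],"twist":0},{"offset":[0,0,0],"twist":0},{"offset":[0,0,0],"twist":0},{"offset":[0,0,0],"twist":0},{"offset":[0,0,0],"twist":0}]' 40 30 |egrep 'pos|force|open'
python3 -m crank '[{"offset":[0,0,-3],"twist":0},{"offset":[0,0,-8],"twist":0},{"offset":[0,0,-15],"twist":0},{"offset":[0,0,-22],"twist":0},{"offset":[0,0,-30],"twist":0}]' |egrep 'pos|force|open'
python3 -m crank '[{"offset":[0,0,-20],"twist":0},{"offset":[0,0,-45],"twist":0},{"offset":[0,0,-70],"twist":0},{"offset":[0,0,-80],"twist":0},{"offset":[0,0,-80],"twist":0}]' |egrep 'pos|force|open'
python3 - <<'E'
from h import *
p,d,K=cap('wrist','w7.png')
go(446.5,429.3,101,212)
for n in ('scene','side'):
    p,d,K=cap(n);W=cloud(d,K);np.savez('pics/%s7.npz'%n,W=W,p=p)
    for nm,(x,y,h) in dict(yog=(507,71,.071),j1=(578,-34,.082),j2=(615,-123,.082)).items():
        q=W[(np.hypot(W[...,0]-x/1000,W[...,1]-y/1000)<.06)&(abs(W[...,2]-h-.002)<.006)]*1000
        print(n,nm,len(q),q.mean(0).round(1),[np.round(a,1) for a in cv2.minEnclosingCircle(q[:,:2].astype(np.float32))])
E
```

```text
tool_pos: [0.448, 0.4315, 0.1037]
force: [-0.6, -0.0, 0.1]
tool_pos: [0.4486, 0.4322, 0.1049]
force: [-0.1, 0.3, -0.2]
opening: 0.0598
grasp_force: 35.7
tool_pos: [0.4484, 0.432, 0.1355]
force: [0.9, 0.3, -1.9]
opening: 0.0599
grasp_force: 35.7
tool_pos: [0.4505, 0.4338, 0.2192]
force: [0.4, 0.3, -0.2]
opening: 0.0599
grasp_force: 35.7
t13.70 pos [449.3 432.7 216.6] head -147.9 ->off [  4.7  -1.5 115.6] tw 0.1 op 60.0 F [ 0.1  0.  -0.8] q6 -1.43
scene yog 501 [508.7  71.1  70.7] [array([506.2,  73.2]), np.float64(40.7)]
scene j1 537 [576.7 -34.7  82. ] [array([577.1, -33.6]), np.float64(37.0)]
scene j2 585 [ 615.2 -123.5   82. ] [array([ 616.1, -122.9]), np.float64(37.4)]
side yog 519 [509.1  71.1  70.2] [array([506.8,  73.3]), np.float64(39.2)]
side j1 631 [577.9 -33.1  81.2] [array([579.6, -44.7]), np.float64(49.3)]
side j2 777 [ 616.5 -122.6   81.2] [array([ 616.9, -121.5]), np.float64(36.3)]
```

View pics/w7.png

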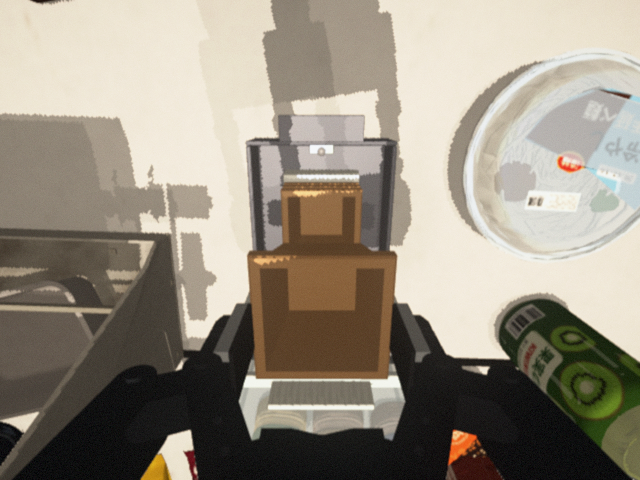

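One cup is lifted clear and the stack stays behind it. The sweets haven't moved. Before carrying it over, I'll check how close the roll stand is.

```bash
python3 - <<'E'
from h import *
W=np.load('pics/w3.npz')['W'];
for n in('scene1','side1'):
    p,W=load(n)
    for y in np.arange(-.2,.4,.05):
        q=W[(abs(W[...,1]-y)<.025)&(W[...,2]>.09)&(W[...,2]<.5)&(W[...,0]>.3)]
        if len(q): print(n,'y%.2f'%y,'minx %.3f'%np.percentile(q[:,0],2),end='; ')
    print()
W=np.load('pics/scene7.npz')['W'];q=W[(np.hypot(W[...,0]-.4465,W[...,1]-.4293)<.028)&(W[...,2]<.12)];print('stack top',np.percentile(q[:,2],[50,90,99]))
go(370,240,150,212)
E
```

```text
scene1 y-0.10 minx 1.078; scene1 y-0.05 minx 0.692; scene1 y-0.00 minx 0.598; scene1 y0.05 minx 0.568; scene1 y0.10 minx 0.540; scene1 y0.15 minx 0.511; scene1 y0.20 minx 0.489; scene1 y0.25 minx 0.520; scene1 y0.30 minx 0.501; scene1 y0.35 minx 0.417; scene1 y0.40 minx 0.387; 
side1 y-0.10 minx 1.079; side1 y-0.05 minx 0.694; side1 y-0.00 minx 0.601; side1 y0.05 minx 0.571; side1 y0.10 minx 0.543; side1 y0.15 minx 0.511; side1 y0.20 minx 0.488; side1 y0.25 minx 0.530; side1 y0.30 minx 0.665; side1 y0.35 minx 0.427; side1 y0.40 minx 0.396; 
stack top [0.06332011 0.08393997 0.09044845]
t13.80 pos [447.6 431.3 213.3] head -147.9 ->off [ 167.3 -120.8   63.7] tw 0.1 op 59.6 F [-0.4 -0.7 -1.5] q6 -1.43
```

```bash
python3 -m crank '[{"offset":[36,-20,0],"twist":0},{"offset":[72,-41,10],"twist":0},{"offset":[108,-61,20],"twist":0},{"offset":[144,-82,30],"twist":0},{"offset":[179,-102,30],"twist":0}]' >/dev/null
python3 -m crank '[{"offset":[9,-40,0],"twist":0},{"offset":[18,-80,0],"twist":0},{"offset":[27,-120,0],"twist":0},{"offset":[36,-160,0],"twist":0},{"offset":[41,-200,0],"twist":0}]' >/dev/null
python3 -m crank '[{"offset":[2,-40,0],"twist":0},{"offset":[4,-80,0],"twist":0},{"offset":[6,-120,0],"twist":0},{"offset":[8,-160,0],"twist":0},{"offset":[10,-200,0],"twist":0}]' >/dev/null
python3 -m crank '[{"offset":[2,-40,0],"twist":0},{"offset":[2,-55,0],"twist":0},{"offset":[2,-57,0],"twist":0},{"offset":[2,-57,0],"twist":0},{"offset":[2,-57,0],"twist":0}]' |egrep 'time|pos|grasp'
python3 -c "
from h import *
go(547.3,-165.7,52,212)"
```

```text
time_s: 15.47
tool_pos: [0.548, -0.1622, 0.1827]
grasp_force: 35.7
t15.47 pos [ 548.  -162.2  182.7] head -147.9 ->off [  2.1  -3.1 130.7] tw 0.1 op 59.6 F [ 0.1 -0.1 -1. ] q6 -2.50
```

```bash
python3 -m crank '[{"offset":[2,-3,35],"twist":0},{"offset":[2,-3,70],"twist":0},{"offset":[2,-3,100],"twist":0},{"offset":[2,-3,118],"twist":0},{"offset":[2,-3,126],"twist":0}]' >/dev/null
python3 -m crank '[{"offset":[0,0,0],"twist":0},{"offset":[0,0,0],"twist":0},{"offset":[0,0,0],"twist":0}]' |egrep 'pos|force'
python3 -c "
from h import *
p,d,K=cap('wrist','w8.png')
go(547.3,-165.7,47,212)"
```

```text
tool_pos: [0.551, -0.1669, 0.0603]
force: [0.3, 0.5, 0.2]
grasp_force: 35.7
t16.18 pos [ 551.2 -167.2   60.6] head -147.9 ->off [ 2.6  3.4 13.6] tw 0.1 op 59.6 F [ 0.5  0.5 -0.6] q6 -2.50
```

View pics/w8.png

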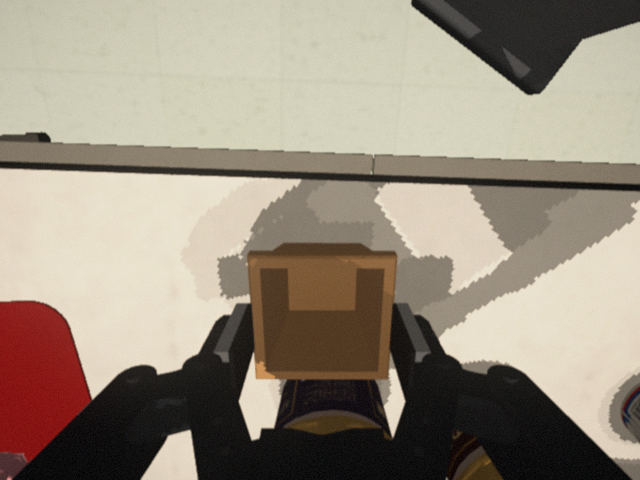

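The held cup is on the robot's side of the jar, which shows below the rim at (335,410), and clear of the counter edge. Lower and release.

```bash
python3 -m crank '[{"offset":[3,2,5],"twist":0},{"offset":[3,2,9],"twist":0},{"offset":[3,2,12],"twist":0},{"offset":[3,2,12],"twist":0},{"offset":[3,2,12],"twist":0}]' |egrep 'pos|force'
python3 -m crank '[{"offset":[0,0,0.5],"twist":0},{"offset":[0,0,1],"twist":0},{"offset":[0,0,1],"twist":0}]' |egrep 'pos|force'
```

```text
tool_pos: [0.5467, -0.1671, 0.0499]
force: [-6.1, 1.9, 17.0]
grasp_force: 37.5
tool_pos: [0.5467, -0.1672, 0.0499]
force: [-7.5, 2.5, 23.8]
grasp_force: 38.1
```

```bash
python3 -m crank '[{"offset":[0,0,-2.5],"twist":0},{"offset":[0,0,-3.5],"twist":0},{"offset":[0,0,-3.5],"twist":0}]' |egrep 'pos|force'
python3 -m crank '[{"offset":[0,0,0],"twist":0},{"offset":[0,0,0],"twist":0},{"offset":[0,0,0],"twist":0},{"offset":[0,0,0],"twist":0}]' 80 |egrep 'pos|force|open'
python3 -m crank '[{"offset":[0,0,-10],"twist":0},{"offset":[0,0,-40],"twist":0},{"offset":[0,0,-80],"twist":0},{"offset":[0,0,-120],"twist":0},{"offset":[0,0,-150],"twist":0}]' 85 |egrep 'pos|^force'
python3 - <<'E'
from h import *
p,d,K=cap('wrist','w9.png');W=cloud(d,K)*1000
q=W[(np.hypot(W[...,0]-546,W[...,1]+167)<60)&(abs(W[...,2]-45)<4)];print(len(q),q.mean(0),cv2.minAreaRect(q[:,:2].astype(np.float32)))
go(351,251,200,212)
E
```

```text
tool_pos: [0.5467, -0.1672, 0.05]
force: [-0.4, 0.2, 5.8]
grasp_force: 36.5
tool_pos: [0.5456, -0.1667, 0.0484]
force: [-0.0, -0.2, -0.4]
opening: 0.0801
grasp_force: 0.0
tool_pos: [0.547, -0.1672, 0.2029]
force: [1.4, -1.0, 0.5]
2084 [ 546.59229659 -168.64637844   45.75888924] ((557.2312622070312, -162.10443115234375), (90.65434265136719, 60.972896575927734), 32.050262451171875)
t17.90 pos [ 550.9 -168.7  209.5] head -147.9 ->off [-53.7 461.8   4.6] tw 0.1 op 84.8 F [ 1.6 -1.1  4.2] q6 -2.50
```

View pics/w9.png

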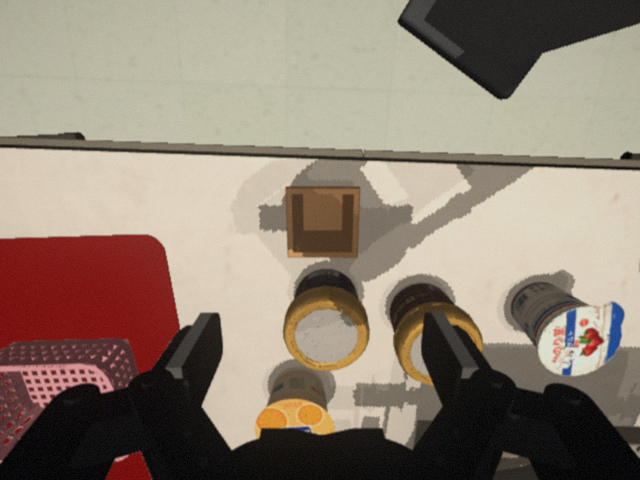

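The first cup stands squarely in front of the far jar (rim 287–360, 186–257), with a gap of about a finger. I'll go back for the second cup.

```bash
python3 -m crank '[{"offset":[-5,40,0],"twist":0},{"offset":[-9,80,0],"twist":0},{"offset":[-14,120,0],"twist":0},{"offset":[-19,160,0],"twist":0},{"offset":[-23,200,0],"twist":0}]' >/dev/null
python3 -m crank '[{"offset":[-5,40,0],"twist":0},{"offset":[-9,80,0],"twist":0},{"offset":[-14,120,0],"twist":0},{"offset":[-19,160,0],"twist":0},{"offset":[-23,200,0],"twist":0}]' >/dev/null
python3 -m crank '[{"offset":[-20,30,-10],"twist":0},{"offset":[-45,60,-20],"twist":0},{"offset":[-80,82,-30],"twist":0},{"offset":[-116,104,-30],"twist":0},{"offset":[-150,125,-30],"twist":0}]' >/dev/null
python3 -c "
from h import *
go(446.5,429.3,235,212)"
```

```text
t19.15 pos [433.6 384.6 230.6] head -147.8 ->off [-34.7  31.   -4.3] tw 0.2 op 85.1 F [-0.3 -1.   0.6] q6 -1.48
```

```bash
python3 -m crank '[{"offset":[-20,18,0],"twist":0},{"offset":[-34,31,0],"twist":0},{"offset":[-34,31,0],"twist":0},{"offset":[-34,31,0],"twist":0}]' >/dev/null
python3 -m crank '[{"offset":[0,0,40],"twist":0},{"offset":[0,0,80],"twist":0},{"offset":[0,0,110],"twist":0},{"offset":[0,0,118],"twist":0},{"offset":[0,0,118],"twist":0}]' >/dev/null
python3 -m crank '[{"offset":[0,0,0],"twist":0},{"offset":[0,0,0],"twist":0}]' >/dev/null
python3 - <<'E'
from h import *
go(446.5,429.3,90,212)
p,d,K=cap('wrist','w10.png');W=cloud(d,K)*1000
q=W[(np.hypot(W[...,0]-446,W[...,1]-429)<55)&(abs(W[...,2]-90)<4)];print(len(q),q.mean(0),cv2.minAreaRect(q[:,:2].astype(np.float32)))
E
```

```text
t20.07 pos [447.1 427.3 113.9] head -147.9 ->off [-0.4  2.  23.9] tw 0.1 op 85.0 F [ 0.6 -0.   0.8] q6 -1.44
4157 [444.63113723 428.02551271  87.12051382] ((446.701904296875, 429.61224365234375), (61.447242736816406, 60.92628479003906), 32.03072738647461)
```

```bash
python3 -m crank '[{"offset":[0,2,10],"twist":0},{"offset":[0,2,18],"twist":0},{"offset":[0,2,23],"twist":0},{"offset":[0,2,23],"twist":0},{"offset":[0,2,23],"twist":0}]' |egrep 'pos|^force'
python3 -m crank '[{"offset":[0,0,0],"twist":0},{"offset":[0,0,0],"twist":0},{"offset":[0,0,0],"twist":0},{"offset":[0,0,0],"twist":0},{"offset":[0,0,0],"twist":0}]' 40 30 |egrep 'pos|force|open'
python3 -m crank '[{"offset":[0,0,-3],"twist":0},{"offset":[0,0,-8],"twist":0},{"offset":[0,0,-15],"twist":0},{"offset":[0,0,-22],"twist":0},{"offset":[0,0,-30],"twist":0}]' |egrep 'pos|force|open'
python3 -m crank '[{"offset":[0,0,-20],"twist":0},{"offset":[0,0,-45],"twist":0},{"offset":[0,0,-75],"twist":0},{"offset":[0,0,-95],"twist":0},{"offset":[0,0,-95],"twist":0}]' |egrep 'pos|force|open'
python3 - <<'E'
from h import *
p,d,K=cap('wrist','w11.png')
go(446.5,429.3,101,212)
p,d,K=cap('scene','s11.png');W=cloud(d,K)
for nm,(x,y,h) in dict(yog=(507,71,.071),j1=(578,-34,.082),j2=(615,-123,.082)).items():
    q=W[(np.hypot(W[...,0]-x/1000,W[...,1]-y/1000)<.07)&(abs(W[...,2]-h-.002)<.006)]*1000
    print(nm,len(q),q.mean(0).round(1))
q=W[(np.hypot(W[...,0]-.4465,W[...,1]-.4293)<.028)&(W[...,2]<.12)];print('stack top',np.percentile(q[:,2],[50,90,99]))
q=W[(np.hypot(W[...,0]-.37,W[...,1]-.19)<.12)&(W[...,2]<.03)&(W[...,2]>.013)];print('opener handle',q.mean(0))
E
```

```text
tool_pos: [0.4437, 0.4276, 0.0872]
force: [-0.4, 0.2, -0.4]
tool_pos: [0.4442, 0.4288, 0.0885]
force: [-1.9, 2.0, 0.2]
opening: 0.0598
grasp_force: 37.1
tool_pos: [0.4446, 0.4276, 0.1189]
force: [0.1, -0.3, -0.4]
opening: 0.0596
grasp_force: 36.9
tool_pos: [0.4477, 0.4303, 0.2204]
force: [0.3, 0.0, 0.4]
opening: 0.0605
grasp_force: 37.0
t21.83 pos [446.5 429.4 217.6] head -147.9 ->off [ 1.000e+00 -1.000e-01  1.166e+02] tw 0.1 op 60.0 F [ 0.5  0.5 -0.7] q6 -1.43
yog 416 [485.6  33.6  70.9]
j1 568 [578.3 -38.6  81.8]
j2 623 [ 613.4 -119.3   82. ]
stack top [0.05284769 0.07259193 0.07706686]
opener handle [0.38401961 0.17229847 0.01766095]
```

The yoghurt pot has been knocked to about (486,34) mm; the jars haven't moved. The second cup goes to the near gold jar first.

```bash
python3 -m crank '[{"offset":[36,-20,0],"twist":0},{"offset":[72,-41,10],"twist":0},{"offset":[108,-61,20],"twist":0},{"offset":[144,-82,30],"twist":0},{"offset":[176,-101,30],"twist":0}]' >/dev/null
python3 -m crank '[{"offset":[5,-40,0],"twist":0},{"offset":[10,-80,0],"twist":0},{"offset":[15,-120,0],"twist":0},{"offset":[20,-160,0],"twist":0},{"offset":[24,-200,0],"twist":0}]' >/dev/null
python3 -m crank '[{"offset":[5,-40,0],"twist":0},{"offset":[10,-80,0],"twist":0},{"offset":[15,-120,0],"twist":0},{"offset":[20,-155,0],"twist":0},{"offset":[20,-161,0],"twist":0}]' >/dev/null
python3 -m crank '[{"offset":[0,0,0],"twist":0},{"offset":[0,0,0],"twist":0},{"offset":[0,0,0],"twist":0}]' |egrep 'time|pos|grasp'
python3 - <<'E'
from h import *
go(504.3,-79.8,58,212)
p,d,K=cap('side');W=cloud(d,K)
for nm,(x,y,h) in dict(yog=(486,34,.071),j1=(578,-34,.082),j2=(615,-123,.082)).items():
    q=W[(np.hypot(W[...,0]-x/1000,W[...,1]-y/1000)<.045)&(abs(W[...,2]-h-.002)<.006)]*1000
    print(nm,len(q),q.mean(0).round(1),[np.round(a,1) for a in cv2.minEnclosingCircle(q[:,:2].astype(np.float32))])
E
```

```text
time_s: 23.38
tool_pos: [0.5018, -0.0789, 0.1818]
grasp_force: 36.9
t23.38 pos [501.8 -78.9 181.8] head -147.9 ->off [ -1.9  -2.5 123.8] tw 0.1 op 60.1 F [-0.8 -0.4 -0.2] q6 -2.37
yog 106 [455.4  24.   70. ] [array([463.8,  25.3]), np.float64(29.3)]
j1 637 [577.9 -33.6  81.2] [array([577.7, -31.6]), np.float64(37.6)]
j2 778 [ 616.3 -122.6   81.2] [array([ 616.2, -121.3]), np.float64(36.6)]
```

```bash
python3 -m crank '[{"offset":[-2,-2,35],"twist":0},{"offset":[-2,-2,70],"twist":0},{"offset":[-2,-2,100],"twist":0},{"offset":[-2,-2,118],"twist":0},{"offset":[-2,-2,124],"twist":0}]' >/dev/null
python3 -m crank '[{"offset":[0,0,0],"twist":0},{"offset":[0,0,2],"twist":0},{"offset":[0,0,2],"twist":0}]' |egrep 'pos|force'
python3 -m crank '[{"offset":[0,0,2],"twist":0},{"offset":[0,0,4],"twist":0},{"offset":[0,0,4],"twist":0}]' |egrep 'pos|force'
```

```text
tool_pos: [0.5076, -0.0807, 0.0585]
force: [0.3, -0.3, -1.5]
grasp_force: 36.9
tool_pos: [0.5067, -0.081, 0.0537]
force: [-0.1, -0.4, -0.7]
grasp_force: 36.9
```

```bash
python3 -m crank '[{"offset":[2,2,1.5],"twist":0},{"offset":[2,2,3],"twist":0},{"offset":[2,2,3],"twist":0}]' |egrep 'pos|force'
python3 -m crank '[{"offset":[0,0,1],"twist":0},{"offset":[0,0,2],"twist":0},{"offset":[0,0,2],"twist":0}]' |egrep 'pos|force'
```

```text
tool_pos: [0.503, -0.0802, 0.0498]
force: [0.1, 0.2, -1.3]
grasp_force: 36.9
tool_pos: [0.5036, -0.0803, 0.0485]
force: [-1.3, -0.6, 3.8]
grasp_force: 37.3
```

Touching lightly at about 4 N. Release, rise and check.

```bash
python3 -m crank '[{"offset":[0,0,0],"twist":0},{"offset":[0,0,0],"twist":0},{"offset":[0,0,0],"twist":0},{"offset":[0,0,0],"twist":0}]' 80 |egrep 'pos|force|open'
python3 -m crank '[{"offset":[0,0,-10],"twist":0},{"offset":[0,0,-40],"twist":0},{"offset":[0,0,-80],"twist":0},{"offset":[0,0,-120],"twist":0},{"offset":[0,0,-150],"twist":0}]' 85 |egrep 'pos|^force'
python3 -m crank '[{"offset":[0,0,0],"twist":0},{"offset":[0,0,0],"twist":0},{"offset":[0,0,0],"twist":0}]' >/dev/null
python3 - <<'E'
from h import *
p,d,K=cap('wrist','w12.png');W=cloud(d,K)*1000
q=W[(np.hypot(W[...,0]-504,W[...,1]+79)<45)&(abs(W[...,2]-45)<4)];print(len(q),q.mean(0),cv2.minAreaRect(q[:,:2].astype(np.float32)))
q=W[(np.hypot(W[...,0]-486,W[...,1]-34)<70)&(abs(W[...,2]-72)<5)];print('yog',len(q),q.mean(0),cv2.minEnclosingCircle(q[:,:2].astype(np.float32)))
go(351,251,200,212)
E
```

```text
tool_pos: [0.5035, -0.0802, 0.048]
force: [0.7, -0.1, 1.0]
opening: 0.08
grasp_force: 0.0
tool_pos: [0.5045, -0.0804, 0.202]
force: [0.5, 0.5, 0.3]
2016 [506.38690228 -80.13151667  45.75621652] ((506.73175048828125, -79.87847137451172), (61.8336181640625, 61.17401885986328), 32.097660064697266)
yog 5573 [478.20640172  29.24999013  70.44144277] ((478.84100341796875, 31.17051124572754), 40.0849723815918)
t25.90 pos [502.3 -79.9 197.1] head -147.9 ->off [-47.7 360.8  -2.4] tw 0.1 op 85.1 F [-1.4  0.   0.5] q6 -2.37
```

View pics/w12.png

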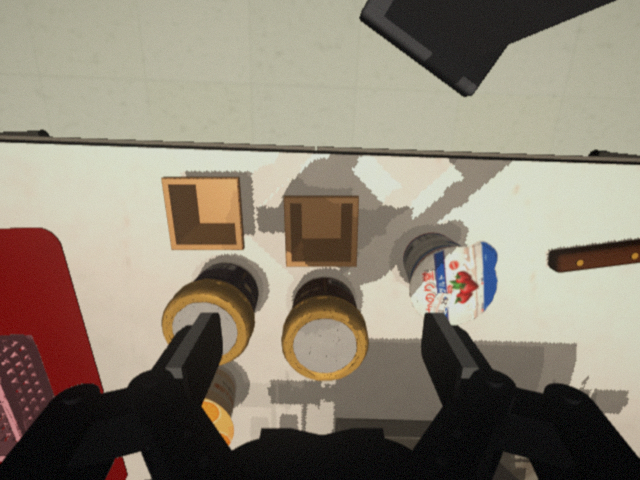

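The second cup stands before the near gold jar (rim 284–358, 195–267). The yoghurt pot at (455,275) now has no room on the robot's side, so its cup will go diagonally in front and to its left.

```bash
python3 - <<'E'
from h import *
K=vision.get_calibration('wrist')
for u,v,z in((550,260,.018),(30,143,0),(318,153,0),(600,160,0)): print(u,v,pix(K,u,v,z).round(1))
E
python3 -m crank '[{"offset":[-5,40,0],"twist":0},{"offset":[-10,80,0],"twist":0},{"offset":[-15,120,0],"twist":0},{"offset":[-20,160,0],"twist":0},{"offset":[-25,200,0],"twist":0}]' >/dev/null
python3 -m crank '[{"offset":[-5,40,-5],"twist":0},{"offset":[-10,80,-10],"twist":0},{"offset":[-15,120,-20],"twist":0},{"offset":[-20,155,-30],"twist":0},{"offset":[-50,180,-35],"twist":0}]' >/dev/null
python3 -m crank '[{"offset":[-30,15,0],"twist":0},{"offset":[-65,30,0],"twist":0},{"offset":[-100,45,0],"twist":0},{"offset":[-130,60,0],"twist":0},{"offset":[-145,75,0],"twist":0}]' >/dev/null
python3 -c "
from h import *
go(446.5,429.3,235,212)"
```

```text
550 260 [421.4 121.2  18. ]
30 143 [ 584.1 -335.     0. ]
318 153 [ 455.6 -114.     0. ]
600 160 [325.3 105.1   0. ]
t27.15 pos [449.3 423.8 230.3] head -147.9 ->off [-0.5  6.1 -4.7] tw 0.1 op 85.0 F [ 0.  -0.9  0.6] q6 -1.45
```

```bash
python3 -m crank '[{"offset":[0,6,40],"twist":0},{"offset":[0,6,80],"twist":0},{"offset":[0,6,115],"twist":0},{"offset":[0,6,128],"twist":0},{"offset":[0,6,130],"twist":0}]' >/dev/null
python3 -m crank '[{"offset":[0,0,0],"twist":0},{"offset":[0,0,0],"twist":0},{"offset":[0,0,0],"twist":0}]' >/dev/null
python3 - <<'E'
from h import *
go(446.5,429.3,75,212)
p,d,K=cap('wrist','w13.png');W=cloud(d,K)*1000
q=W[(np.hypot(W[...,0]-446,W[...,1]-429)<55)&(abs(W[...,2]-76)<4)];print(len(q),q.mean(0),cv2.minAreaRect(q[:,:2].astype(np.float32)))
E
```

```text
t27.82 pos [446.7 428.5 105.9] head -147.9 ->off [-0.1  0.7 30.9] tw 0.1 op 84.9 F [0.  0.5 0.1] q6 -1.44
4458 [444.22208476 427.86258008  73.93203072] ((447.0214538574219, 429.6236267089844), (62.47391128540039, 61.208919525146484), 31.700206756591797)
```

```bash
python3 -m crank '[{"offset":[0,1,12],"twist":0},{"offset":[0,1,22],"twist":0},{"offset":[0,1,28],"twist":0},{"offset":[0,1,28],"twist":0},{"offset":[0,1,28],"twist":0}]' |egrep 'pos|^force'
python3 -m crank '[{"offset":[0,0,0],"twist":0},{"offset":[0,0,0],"twist":0},{"offset":[0,0,0],"twist":0},{"offset":[0,0,0],"twist":0},{"offset":[0,0,0],"twist":0}]' 40 30 |egrep 'pos|force|open'
python3 -m crank '[{"offset":[0,0,-3],"twist":0},{"offset":[0,0,-8],"twist":0},{"offset":[0,0,-15],"twist":0},{"offset":[0,0,-22],"twist":0},{"offset":[0,0,-30],"twist":0}]' |egrep 'pos|force|open'
python3 -m crank '[{"offset":[0,0,-20],"twist":0},{"offset":[0,0,-45],"twist":0},{"offset":[0,0,-75],"twist":0},{"offset":[0,0,-105],"twist":0},{"offset":[0,0,-110],"twist":0}]' |egrep 'pos|force|open'
python3 - <<'E'
from h import *
go(350,250,185,212)
p,d,K=cap('scene','s14.png');W=cloud(d,K)
for nm,(x,y,h) in dict(yog=(479,30,.071),j1=(578,-34,.082),j2=(615,-123,.082)).items():
    q=W[(np.hypot(W[...,0]-x/1000,W[...,1]-y/1000)<.05)&(abs(W[...,2]-h-.002)<.006)]*1000
    print(nm,len(q),q.mean(0).round(1),[np.round(a,1) for a in cv2.minEnclosingCircle(q[:,:2].astype(np.float32))])
q=W[(np.hypot(W[...,0]-.4465,W[...,1]-.4293)<.028)&(W[...,2]<.12)];print('stack top',np.percentile(q[:,2],[50,90,99]))
hsv=cv2.cvtColor(p,cv2.COLOR_RGB2HSV)
q=W[(np.hypot(W[...,0]-.39,W[...,1]-.165)<.11)&(W[...,2]<.03)&(W[...,2]>.012)&(hsv[...,1]>90)]*1000;print('opener handle',len(q),cv2.minAreaRect(q[:,:2].astype(np.float32)))
E
```

```text
tool_pos: [0.4436, 0.4274, 0.0739]
force: [0.1, 0.4, -0.7]
tool_pos: [0.4442, 0.4289, 0.0757]
force: [-2.6, 2.4, 1.6]
opening: 0.0598
grasp_force: 36.4
tool_pos: [0.4447, 0.4275, 0.1059]
force: [-0.4, 0.6, -0.5]
opening: 0.06
grasp_force: 36.2
tool_pos: [0.4477, 0.4303, 0.2228]
force: [0.7, 2.0, 0.5]
opening: 0.0596
grasp_force: 36.2
t29.53 pos [447.7 430.3 222.8] head -147.9 ->off [ 179.  -100.8   35.6] tw 0.1 op 59.6 F [0.7 2.  0.5] q6 -1.43
yog 524 [480.5  30.   70.8] [array([478.9,  31.1]), np.float64(40.0)]
j1 531 [576.3 -33.8  82. ] [array([577.2, -33.4]), np.float64(37.8)]
j2 584 [ 614.6 -123.4   82.1] [array([ 615.8, -122.8]), np.float64(36.6)]
stack top [0.03940298 0.05689502 0.06356881]
opener handle 247 ((391.1880798339844, 163.38418579101562), (26.405193328857422, 91.56681060791016), 39.75385284423828)
```

```bash
python3 -m crank '[{"offset":[36,-20,0],"twist":0},{"offset":[72,-41,10],"twist":0},{"offset":[108,-61,20],"twist":0},{"offset":[144,-82,30],"twist":0},{"offset":[177,-101,35],"twist":0}]' >/dev/null
python3 -m crank '[{"offset":[12,-40,0],"twist":0},{"offset":[24,-80,0],"twist":0},{"offset":[36,-120,0],"twist":0},{"offset":[46,-155,0],"twist":0},{"offset":[50,-169,0],"twist":0}]' >/dev/null
python3 -m crank '[{"offset":[0,0,15],"twist":0},{"offset":[0,0,30],"twist":0},{"offset":[0,0,30],"twist":0},{"offset":[0,0,30],"twist":0}]' |egrep 'time|pos|grasp'
python3 -c "
from h import *
go(396.9,79.5,60,212)"
```

```text
time_s: 30.75
tool_pos: [0.3938, 0.0782, 0.1488]
grasp_force: 36.2
t30.75 pos [393.8  78.2 148.8] head -147.9 ->off [-3.6 -0.7 88.8] tw 0.1 op 59.2 F [-0.6  0.7  0.9] q6 -2.04
```

```bash
python3 -m crank '[{"offset":[-3,0,30],"twist":0},{"offset":[-3,0,60],"twist":0},{"offset":[-3,0,78],"twist":0},{"offset":[-3,0,86],"twist":0},{"offset":[-3,0,88],"twist":0}]' >/dev/null
python3 -m crank '[{"offset":[0,0,0],"twist":0},{"offset":[0,0,2],"twist":0},{"offset":[0,0,4],"twist":0},{"offset":[0,0,4],"twist":0},{"offset":[0,0,4],"twist":0}]' |egrep 'pos|force'
python3 -c "
from h import *
go(396.9,79.5,49,212)"
```

```text
tool_pos: [0.3987, 0.0803, 0.0588]
force: [-0.3, 0.5, 0.1]
grasp_force: 36.2
t31.58 pos [398.7  80.3  58.8] head -147.9 ->off [2.  0.2 9.8] tw 0.1 op 59.3 F [-0.3  0.5  0.1] q6 -2.04
```

```bash
python3 -m crank '[{"offset":[2,0,2],"twist":0},{"offset":[2,0,4],"twist":0},{"offset":[2,0,6],"twist":0},{"offset":[2,0,7],"twist":0},{"offset":[2,0,7],"twist":0}]' |egrep 'pos|force'
python3 -m crank '[{"offset":[0,0,1],"twist":0},{"offset":[0,0,2],"twist":0},{"offset":[0,0,2],"twist":0}]' |egrep 'pos|force'
```

```text
tool_pos: [0.396, 0.0791, 0.0507]
force: [-0.2, 0.4, -0.1]
grasp_force: 36.2
tool_pos: [0.3963, 0.0792, 0.0489]
force: [-0.0, -0.4, 0.2]
grasp_force: 36.2
```

```bash
python3 -m crank '[{"offset":[0,0,1],"twist":0},{"offset":[0,0,1.5],"twist":0},{"offset":[0,0,1.5],"twist":0}]' |egrep 'pos|^force'
python3 -m crank '[{"offset":[0,0,0],"twist":0},{"offset":[0,0,0],"twist":0},{"offset":[0,0,0],"twist":0},{"offset":[0,0,0],"twist":0}]' 80 |egrep 'pos|force|open'
python3 -m crank '[{"offset":[0,0,-10],"twist":0},{"offset":[0,0,-40],"twist":0},{"offset":[0,0,-80],"twist":0},{"offset":[0,0,-120],"twist":0},{"offset":[0,0,-160],"twist":0}]' 85 |egrep 'pos|^force'
python3 -m crank '[{"offset":[0,0,0],"twist":0},{"offset":[0,0,0],"twist":0},{"offset":[0,0,0],"twist":0}]' >/dev/null
python3 - <<'E'
from h import *
p,d,K=cap('wrist','w15.png');W=cloud(d,K)*1000
q=W[(np.hypot(W[...,0]-399,W[...,1]-81)<45)&(abs(W[...,2]-45)<4)];print(len(q),q.mean(0),cv2.minAreaRect(q[:,:2].astype(np.float32)))
q=W[(np.hypot(W[...,0]-480,W[...,1]-31)<60)&(abs(W[...,2]-72)<5)];print('yog',len(q),q.mean(0),cv2.minEnclosingCircle(q[:,:2].astype(np.float32)))
go(351,251,210,212)
E
```

```text
tool_pos: [0.3966, 0.0793, 0.0483]
force: [-1.2, -0.5, 7.1]
tool_pos: [0.3963, 0.0792, 0.0475]
force: [-0.3, 0.2, 0.6]
opening: 0.0801
grasp_force: 0.0
tool_pos: [0.3955, 0.0791, 0.2088]
force: [0.8, -0.6, -0.4]
1872 [399.09440653  79.28407532  45.80488239] ((399.6143493652344, 79.61589050292969), (61.437843322753906, 61.02159881591797), 31.88510513305664)
yog 5171 [477.66900584  30.14727982  70.35230923] ((478.3899841308594, 29.283010482788086), 40.01497268676758)
t33.55 pos [395.1  79.1 206.2] head -147.9 ->off [-54.  169.   -3.7] tw 0.1 op 85.2 F [-0.5  0.2 -0.4] q6 -2.04
```

View pics/w15.png

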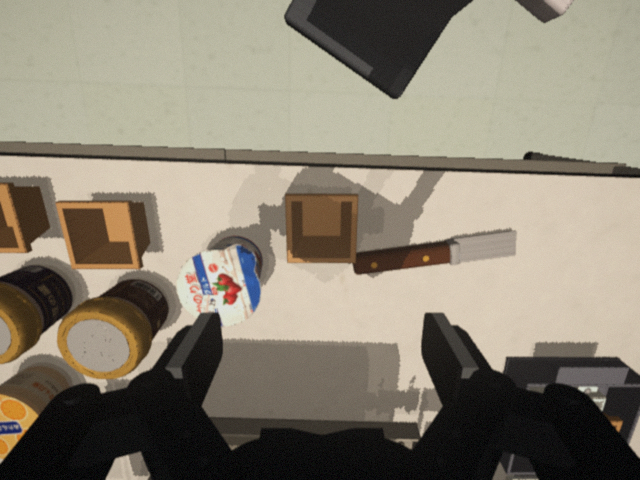

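The third cup stands at (322,228) in the picture, beside the pot and clear of the opener, and the counter edge is well off. Before closing the cover, I'll locate the raised lip, check what's behind it and work out the closing arc.

```bash
python3 - <<'E'
from h import *
np.set_printoptions(precision=1,suppress=True)
th=np.radians(31.8);u=np.array([np.cos(th),np.sin(th)]);v=np.array([-u[1],u[0]]);C=np.array([446.7,429.3])
def tocase(W):
    q=W*1000;a=q[...,:2]-C;return np.stack([a@u,a@v,q[...,2]],-1)
for n in('scene','side'):
    p,d,K=cap(n);Q=tocase(cloud(d,K));
    b=(abs(Q[...,1])<35)&(Q[...,0]>40)&(Q[...,0]<110)
    for lo,hi in((175,181),(181,187),(187,195)):
        s=Q[b&(Q[...,2]>lo)&(Q[...,2]<hi)]
        if len(s):print(n,'lip z',lo,len(s),np.percentile(s[:,0],[5,50,95]),np.percentile(s[:,1],[2,98]))
    s=Q[b&(Q[...,2]>160)&(Q[...,2]<200)];print('max z',s[:,2].max() if len(s) else None)
for n in('scene1','side1'):
    p,W=load(n);Q=tocase(W)
    s=Q[(Q[...,2]>130)&(Q[...,2]<400)&(Q[...,0]>0)&(Q[...,0]<250)&(abs(Q[...,1])<150)]
    for y in range(-150,150,30):
        t=s[(s[:,1]>=y)&(s[:,1]<y+30)]
        if len(t):print(n,'obst y',y,'minx',np.percentile(t[:,0],2),'zmax',t[:,2].max())
print('table: theta, tcp case x, z')
T=[]
for t in(90,85,75,65,55,45,35,25,15,8,4,0):
    a=np.radians(t);c,s=np.cos(a),np.sin(a)
    S=max(15,22*c+1)
    if S<=19: x=-(125.5+S)*c+7*s+11; z=(125.5+S)*s+7*c
    else:
        z=145.5*s+7*c; x=-125.5*c+7*s+20*np.tan(a)*s-11-1.5
    T.append((t,62.5+x,46+z+14))
P=np.array(T);print(P)
print('offset steps (tool x=-dx, z=-dz):');print(np.c_[P[1:,0],-np.diff(P[:,1]),-np.diff(P[:,2])])
E
```

```text
max z 172.46623047994936
side lip z 175 31 [68.9 70.5 73.3] [-28.8  29. ]
side lip z 181 26 [68.9 70.3 73.7] [-29.4  27.8]
side lip z 187 29 [69.1 71.5 74.1] [-29.4  29.6]
max z 192.13985005304778
scene1 obst y -150 minx 2.710252997047706 zmax 398.0750328593897
scene1 obst y 60 minx 247.86633031060455 zmax 133.7829639870858
scene1 obst y 90 minx 246.37626270236905 zmax 133.55448541143744
scene1 obst y 120 minx 247.22134216502118 zmax 137.6861742793367
side1 obst y -150 minx 151.89652529009305 zmax 366.9733805865698
table: theta, tcp case x, z
[[ 90.   80.5 200.5]
 [ 85.   68.2 200.6]
 [ 75.   43.9 197.5]
 [ 65.   20.5 190.3]
 [ 55.   -1.4 179.1]
 [ 45.  -22.  165.4]
 [ 35.  -40.8 149.2]
 [ 25.  -56.8 127.8]
 [ 15.  -68.  104.4]
 [  8.  -72.9  87.2]
 [  4.  -74.6  77.1]
 [  0.  -75.5  67. ]]
offset steps (tool x=-dx, z=-dz):
[[85.  12.3 -0.1]
 [75.  24.3  3.1]
 [65.  23.4  7.2]
 [55.  21.8 11.2]
 [45.  20.6 13.7]
 [35.  18.8 16.2]
 [25.  16.1 21.4]
 [15.  11.2 23.4]
 [ 8.   4.9 17.2]
 [ 4.   1.7 10. ]
 [ 0.   0.9 10.1]]
```

```bash
python3 -m crank '[{"offset":[-12,40,-10],"twist":0},{"offset":[-24,80,-20],"twist":0},{"offset":[-36,117,-35],"twist":0},{"offset":[-48,150,-50],"twist":0},{"offset":[-54,169,-60],"twist":0}]' 0 30 >/dev/null
python3 -m crank '[{"offset":[-36,14,0],"twist":0},{"offset":[-72,28,0],"twist":0},{"offset":[-108,42,0],"twist":0},{"offset":[-144,56,0],"twist":0},{"offset":[-180,66,0],"twist":0}]' >/dev/null
python3 -m crank '[{"offset":[-36,14,0],"twist":0},{"offset":[-70,28,0],"twist":0},{"offset":[-90,34,0],"twist":0},{"offset":[-90,34,0],"twist":0},{"offset":[-90,34,0],"twist":0}]' |egrep 'time|pos|open'
python3 -c "
from h import *
go(527.4,479.4,191,212)"
```

```text
time_s: 34.9
tool_pos: [0.5273, 0.4791, 0.2639]
opening: 0.0001
t34.90 pos [527.3 479.1 263.9] head -147.9 ->off [-0.7  0.2 72.9] tw 0.1 op 0.1 F [ 0.7 -0.1 -0.4] q6 -1.46
```

```bash
python3 -m crank '[{"offset":[0,0,30],"twist":0},{"offset":[0,0,55],"twist":0},{"offset":[0,0,67],"twist":0},{"offset":[0,0,67],"twist":0},{"offset":[0,0,67],"twist":0}]' |egrep 'pos|^force'
python3 -m crank '[{"offset":[5,0,0],"twist":0},{"offset":[10,0,0],"twist":0},{"offset":[15,0,0],"twist":0},{"offset":[20,0,0],"twist":0},{"offset":[27,0,0],"twist":0}]' |egrep 'pos|^force'
python3 -m crank '[{"offset":[12,0,1],"twist":0},{"offset":[24,0,3],"twist":0},{"offset":[24,0,3],"twist":0}]' |egrep 'pos|^force'
python3 - <<'E'
from h import *
th=np.radians(31.8);u=np.array([np.cos(th),np.sin(th)]);v=np.array([-u[1],u[0]]);C=np.array([446.7,429.3])
s=sensors.get_state();a=np.array(s['tool_pos'])*1000;print('case x,y',(a[:2]-C)@u,(a[:2]-C)@v,a[2])
p,d,K=cap('side');q=cloud(d,K)*1000;a=q[...,:2]-C;Q=np.stack([a@u,a@v,q[...,2]],-1)
for y0,y1 in((-28,-18),(18,28)):
    s=Q[(Q[...,1]>y0)&(Q[...,1]<y1)&(Q[...,0]>0)&(Q[...,0]<100)&(Q[...,2]>165)&(Q[...,2]<200)]
    if len(s):
        i=s[:,2].argmax();print('lip',len(s),s[i],np.percentile(s[:,0],[5,50]))
E
```

```text
tool_pos: [0.5269, 0.4781, 0.1994]
force: [-0.1, 0.5, -0.0]
tool_pos: [0.5059, 0.4656, 0.2031]
force: [1.4, 1.0, 4.8]
tool_pos: [0.4828, 0.4512, 0.1982]
force: [0.6, 0.6, 0.2]
case x,y 42.22769849238633 -0.38868026687295154 198.21377961513144
lip 53 [ 28.7003151  -22.60026123 189.52818781] [27.84285646 49.85349123]
lip 30 [ 29.99482613  25.63201577 188.1800868 ] [29.06927504 59.11272191]
```

```bash
python3 -m crank '[{"offset":[11,0,3],"twist":0},{"offset":[22,0,7],"twist":0},{"offset":[33,0,12],"twist":0},{"offset":[44,0,18],"twist":0},{"offset":[44,0,18],"twist":0}]' |egrep 'pos|^force'
python3 -m crank '[{"offset":[10,0,7],"twist":0},{"offset":[21,0,14],"twist":0},{"offset":[30,0,22],"twist":0},{"offset":[39,0,30],"twist":0},{"offset":[39,0,30],"twist":0}]' |egrep 'pos|^force'
python3 - <<'E'
from h import *
th=np.radians(31.8);u=np.array([np.cos(th),np.sin(th)]);v=np.array([-u[1],u[0]]);C=np.array([446.7,429.3])
s=sensors.get_state();a=np.array(s['tool_pos'])*1000;print('case x,y',(a[:2]-C)@u,(a[:2]-C)@v,a[2])
p,d,K=cap('side');q=cloud(d,K)*1000;a=q[...,:2]-C;Q=np.stack([a@u,a@v,q[...,2]],-1)
for y0,y1 in((-28,-18),(18,28)):
    s=Q[(Q[...,1]>y0)&(Q[...,1]<y1)&(Q[...,0]>-90)&(Q[...,0]<100)&(Q[...,2]>100)&(Q[...,2]<200)]
    i=s[:,0].argmin();print('lip',len(s),s[i])
E
```

```text
tool_pos: [0.4452, 0.4275, 0.1779]
force: [-0.4, 0.5, -0.2]
tool_pos: [0.4127, 0.4069, 0.1477]
force: [-0.3, -0.2, 0.6]
case x,y -40.71103972537796 -1.1663427005562408 147.74814879948383
lip 84 [-54.6283146  -18.54550221 187.45528146]
lip 27 [-56.29464236  20.52790769 186.54955503]
```

```bash
cat > lip.py <<'E'
from h import *
np.set_printoptions(precision=1,suppress=True)
th=np.radians(31.8);u=np.array([np.cos(th),np.sin(th)]);v=np.array([-u[1],u[0]]);C=np.array([446.7,429.3])
s=sensors.get_state();a=np.array(s['tool_pos'])*1000;print('case x,y,z',(a[:2]-C)@u,(a[:2]-C)@v,a[2])
for n in('side','scene'):
    p,d,K=cap(n);q=cloud(d,K)*1000;a=q[...,:2]-C;Q=np.stack([a@u,a@v,q[...,2]],-1)
    b=(abs(abs(Q[...,1])-24)<6)&(Q[...,0]>-95)&(Q[...,0]<75)&(Q[...,2]>47)
    for lo in range(50,200,10):
        s=Q[b&(Q[...,2]>lo)&(Q[...,2]<lo+10)]
        if len(s)>2: print(n,lo,len(s),'x',np.percentile(s[:,0],[2,50,98]))
E
python3 lip.py
```

```text
case x,y,z -39.49281760583123 -1.1074558662451268 148.667652251735
side 50 113 x [-30.2   0.9  28.5]
side 60 16 x [-30.1 -13.8  16.5]
side 120 19 x [-42.9 -32.6  70. ]
side 130 31 x [-52.9 -33.7  55.7]
side 140 21 x [-25.6 -19.5  42.1]
side 150 23 x [-33.1 -12.8  28.8]
side 160 20 x [-27.   -5.9  14.4]
side 170 4 x [-47.4  -2.5  -2. ]
side 180 16 x [-54.  -51.2 -32.1]
side 190 8 x [-53.7 -52.5 -50.5]
scene 50 64 x [-32.5 -10.8  18.4]
scene 60 20 x [-32.6 -17.7  15.6]
scene 120 24 x [-39.8 -33.9  70.4]
scene 130 37 x [-52.4 -29.1  56.6]
scene 140 21 x [-45.9 -17.4  42.9]
scene 150 28 x [-23.4 -11.6  32.6]
scene 160 18 x [-32.7  -4.7  11.6]
scene 180 20 x [-56.9 -50.2 -30.8]
scene 190 31 x [-54.9 -48.5 -30.3]
```

The lip is at (−53,135) in the case frame, so the cover is at about 35° and on the planned arc. Carry on down.

```bash
python3 -m crank '[{"offset":[9,0,10],"twist":0},{"offset":[17,0,21],"twist":0},{"offset":[23,0,32],"twist":0},{"offset":[28,0,44],"twist":0},{"offset":[28,0,44],"twist":0}]' |egrep 'pos|^force'
python3 -m crank '[{"offset":[3,0,9],"twist":0},{"offset":[5,0,17],"twist":0},{"offset":[5,0,17],"twist":0},{"offset":[5,0,17],"twist":0}]' |egrep 'pos|^force'
python3 lip.py
```

```text
tool_pos: [0.3896, 0.3923, 0.104]
force: [-0.7, -0.0, -0.1]
tool_pos: [0.3862, 0.3903, 0.0882]
force: [-0.5, -0.7, 0.6]
case x,y,z -71.99571735040185 -1.2553066005728768 88.22730035328799
side 60 5 x [-76.8 -62.  -60.4]
side 70 33 x [-80.7 -71.5 -58.3]
side 80 8 x [-58.9 -58.3 -55.2]
side 90 5 x [-58.  -55.8 -55.5]
side 100 11 x [-56.5 -54.3  74. ]
side 110 70 x [-67.9  42.8  71.4]
side 120 91 x [-85.8 -13.8  27.5]
side 130 6 x [-87.4 -83.8 -53.6]
side 140 5 x [-89.1 -79.3 -73.4]
side 150 13 x [-86.1 -82.  -74.4]
side 160 17 x [-90.4 -82.  -73.9]
side 170 19 x [-93.  -86.2 -81.1]
side 180 10 x [-87.5 -83.9 -83.3]
side 190 8 x [-84.  -83.  -80.9]
scene 60 5 x [-71.9 -68.3 -62.3]
scene 70 49 x [-80.6 -69.4 -56.1]
scene 80 12 x [-59.7 -57.1 -53.9]
scene 90 12 x [-67.8 -55.9 -51.1]
scene 100 13 x [-75.4 -50.6  74.1]
scene 110 94 x [-57.1  40.7  70.3]
scene 120 59 x [-86.1 -15.4  25. ]
scene 130 25 x [-87.5 -80.6 -37.6]
scene 140 15 x [-87.8 -83.5 -59.5]
scene 150 11 x [-91.3 -82.6 -78.7]
scene 160 15 x [-91.6 -84.8 -81.7]
scene 170 21 x [-91.5 -83.8 -79.9]
scene 180 16 x [-93.3 -83.7 -79.5]
```

```bash
python3 -m crank '[{"offset":[1,0,5],"twist":0},{"offset":[2,0,10],"twist":0},{"offset":[2.5,0,13],"twist":0},{"offset":[3,0,16],"twist":0},{"offset":[3,0,16],"twist":0}]' |egrep 'pos|^force'
python3 -m crank '[{"offset":[0,0,2],"twist":0},{"offset":[0,0,3],"twist":0},{"offset":[0,0,3],"twist":0}]' |egrep 'pos|^force'
python3 -m crank '[{"offset":[0,0,1],"twist":0},{"offset":[0,0,2],"twist":0},{"offset":[0,0,2],"twist":0}]' |egrep 'pos|^force'
```

```text
tool_pos: [0.3835, 0.3886, 0.072]
force: [0.6, -1.2, 0.3]
tool_pos: [0.383, 0.3882, 0.0687]
force: [0.1, -0.9, 0.1]
tool_pos: [0.3833, 0.3885, 0.0673]
force: [-1.4, -0.7, 0.9]
```

```bash
python3 -m crank '[{"offset":[0,0,1],"twist":0},{"offset":[0,0,2],"twist":0},{"offset":[0,0,2],"twist":0}]' |egrep 'pos|^force'
python3 -m crank '[{"offset":[0,0,1],"twist":0},{"offset":[0,0,2],"twist":0},{"offset":[0,0,2],"twist":0}]' |egrep 'pos|^force'
```

```text
tool_pos: [0.383, 0.3883, 0.0661]
force: [-3.2, -3.6, 8.1]
tool_pos: [0.3826, 0.3881, 0.065]
force: [-6.8, -5.4, 13.6]
```

```bash
python3 -m crank '[{"offset":[1.5,0,1],"twist":0},{"offset":[1.5,0,1.5],"twist":0},{"offset":[1.5,0,1.5],"twist":0}]' |egrep 'pos|^force'
python3 -m crank '[{"offset":[4,0,-10],"twist":0},{"offset":[8,0,-40],"twist":0},{"offset":[20,0,-80],"twist":0},{"offset":[50,0,-110],"twist":0},{"offset":[80,0,-130],"twist":0}]' |egrep 'time|pos|^force'
python3 -m crank '[{"offset":[40,-5,0],"twist":0},{"offset":[60,-10,0],"twist":0},{"offset":[60,-10,0],"twist":0},{"offset":[60,-10,0],"twist":0}]' >/dev/null
python3 - <<'E'
from h import *
exec(open('lip.py').read())
p,d,K=cap('side');cv2.imwrite('pics/s16.png',cv2.resize(p[110:350,150:470,::-1],None,fx=2.4,fy=2.4))
E
```

```text
tool_pos: [0.3825, 0.3881, 0.0645]
force: [-5.5, -6.2, 17.8]
time_s: 39.95
tool_pos: [0.3165, 0.3471, 0.1957]
force: [-0.3, 1.1, 0.3]
case x,y,z -216.6207324452607 -11.987345640335347 192.3613931499702
side 50 45 x [-82.  -69.9 -60.1]
side 60 12 x [-63.9 -62.5 -61. ]
side 70 15 x [-63.5 -61.8 -59.5]
side 80 8 x [-63.4 -62.2 -60.3]
side 90 15 x [-63.8 -62.4 -60.8]
side 100 12 x [-63.7 -61.5   1.5]
side 110 178 x [-62.5  -0.3  61. ]
scene 50 57 x [-82.5 -71.3 -59.5]
scene 60 18 x [-71.5 -62.3 -55.4]
scene 70 17 x [-65.2 -62.5 -58. ]
scene 80 22 x [-67.1 -61.8 -57.4]
scene 90 18 x [-66.3 -62.1 -59.1]
scene 100 48 x [-63.3 -14.5  70.2]
scene 110 255 x [-63.   -6.   60.7]
```

View pics/s16.png

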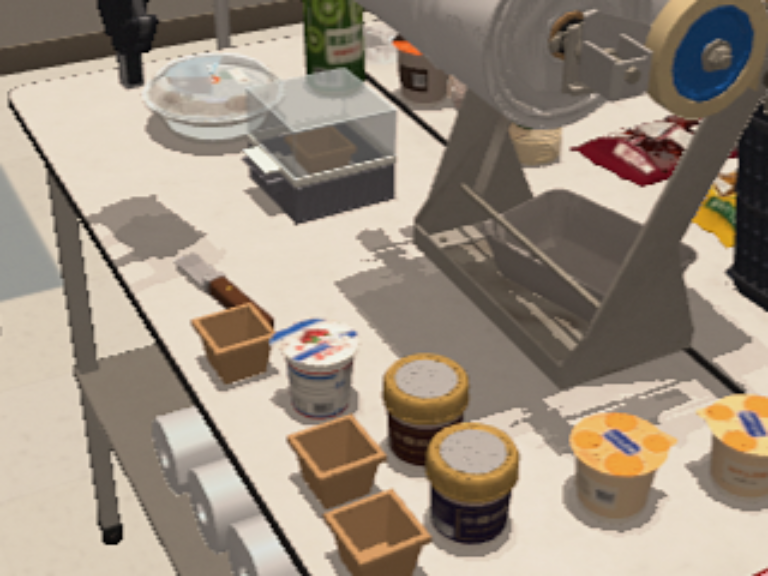

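The cover is shut and stays shut, with lip at (265,165) and the spare cup inside. The three cups at (233,342), (337,460) and (378,535) stand beside their sweets, and the opener lies flat at (225,285). I'll hand in.

```bash
python3 -c "
from cell import order
print(order.finish_job())"
```

```text
the job is handed in; nothing more can be done
None
```

The job is handed in: the cover is snapped shut over the one spare cup, the opener lies flat and clear of the case, and a cup stands by each of the three sweets, with the yoghurt pot's cup diagonally in front of it because the pot was knocked toward the counter edge mid-run.

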